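# Lock the eatery's cash chest for the night

## Robot

A 6-joint arm with a two-finger parallel gripper is mounted at the origin on the work surface. World frame = base frame: x ahead of the robot, y to its left, z up, the work surface at z = 0. Lengths are in m, angles in rad, forces in N, time in s.
With the tool pointing down it reaches from about 0.25 to 0.725 m from the base axis. Payload 4 kg.
Tool frame: the origin (TCP) lies on the centre line of the jaws, within the pads' length; the fingertips stand 19 mm ahead of it and the grasp point (between the pads) is the TCP; z points along the fingers, y is the direction in which the jaws open and shut (so a half turn about z gives the same grasp; the last joint's range is limited). The gripper opens to 85 mm and grips with 20 to 120 N. Pads are 22 mm wide; open, the fingers measure 114 mm over their backs; the gripper's body (76 mm by 85 mm) begins 54 mm behind the grasp point. The pads swing forward as they close: fully open they stand 13 mm farther back than shut.
Start: joints at [-1.112, 0.241, 0.005, 1.335, 0, 1.571], TCP at [0.221, -0.448, 0.25] pointing down, gripper open.
Joint ranges: [-2.72, 2.72], [-1.05, 1.87], [-1.09, 1.28], [-1.99, 2.15], [-1.42, 1.44], [-3.14, 3.14]. Speed limits (rad/s): [2.79, 2.79, 3.14, 3.14, 3.14, 3.14].

## Interface

Orientations are given as a unit quaternion [x, y, z, w].
In Python, from workcell import bot gives the robot as it stands. The module is installed in compiled form; this text tells all that it offers.
- The arm moves only by the shell command python3 -m handwheel 'ROWS' [OPENING]. ROWS is JSON, a list of rows, each an object of numbers: "dx", "dy", "dz": the shift along the tool's x, y, z as a fraction of full scale; "ax", "ay", "az": the turn, a rotation vector about the tool's x, y, z as a fraction of full scale. In form: [{"dx": .., "dy": .., "dz": .., "ax": .., "ay": .., "az": ..}, ...]. A call has 1 to 12 rows; each row shifts and turns the commanded pose from where the row before left it, along the tool's axes as they then stand; what a row does not reach is not made up. Full scale, the value 1, is 2.5 cm for a shift and 0.15 rad for a turn. A row lasts 1/10 s, in which the tool goes at most 50 mm and 8.59 degrees, less where a joint would pass 70% of its speed; a pose out of reach is approached as far as the arm can. A call with a number of a shift or a turn outside -1 to 1 is refused whole. A call with a gripper value outside its range is refused whole. OPENING is the gripper's target within -1 to 1 (fully open at 1, half-way at 0, shut at -1), set as the call begins (- or left out, the last holds). The fingers move at their own pace and stop on an object; the grip force is fixed at half the most. Time passes only in rows, so rows that do not move let the fingers close. It gives the time, the measured TCP pose, the force and the opening at its end, in the units of the state.
- bot.get_obs(): the state, without advancing time (a new reading comes with each control period).
- bot.camera(name): name is "side" or "top" or "wrist"; returns a dict with "img" (384x512x3 uint8, red, green, blue), "intrinsics" (3x3 intrinsics, pixels), "eye" and "rotation" of the camera in the world. Camera axes: x right, y down, z forward; pixel columns grow to the right and rows downward; lengths in m; the calibration is good to about 2 mm. A picture is of the moment at which its call begins. There is no depth.
- bot.job_done(): hands the job in, once; it reports no verdict.
Trained networks look in a picture, given as the dict that the camera call returned (one of the last four; its "shot" number tells which), for a name from the list of things; names that differ only in an ending like _2 or _b are one class to them, and where a whole thing is asked for, a point or a joint stands for the part that bears it (a point fixed in the world has none). Each returns a list of dicts, best first, with "confidence" (0 to 1); they miss things now and then, are a little off and sometimes report something else, mostly with a low value. They report only what shows in the picture. A call takes as long as a camera call.
- bot.trace(thing, picture): "region" (384x512 bool, what is visible of it) and "rect" ([centre column, centre row, width, height] in pixels, round what is visible of it).
The state is a dict: "clock": time; "joint_pos": joint angles; "joint_vel": joint speeds; "tau": joint torques, N m; "eef_pos": TCP position; "tool_rot": TCP orientation; "ft_force": force on the tool from outside, world axes, zero at the start; "ft_torque": the same for the moment, N m; "grip_width": finger opening in m.
Only numpy, scipy, OpenCV 4.12 (cv2) and the standard library are available. Lean on these libraries where they do the work, as an engineer would, in place of code of your own. Each camera call takes 0.05 s, during which the arm holds its last target.

## Task

Lock the cash chest: take the key with the flat rectangular head from the wooden key stand, push it fully home into the lock on the chest's lid, turn it clockwise to its stop so that the bolt shoots into the keeper, turn it back home and draw it out, then stand it fully home again in the socket it came from. The keyhole is not exactly where it is marked, so feel for it and never force the key; leave the other keys and the tableware alone.

Things in the scene. Friction and masses are not known exactly. Their poses are not given: they have to be found in the camera images.
- key_head (a point): Centre of the black flat head, 28 (x) x 8 (y) x 42 mm (z, up), of the key to use, upright in one of the stand's sockets; 60 g. Below this point: head's underside 21 mm; 26 mm round collar, its underside 25 mm; tip 51 mm. Half a turn about z makes no difference. The stand's two other keys have a ball head and a cross head.
- key_tip (a point): Tip of the same key, 51 mm under its head's centre, axes as the head. From the tip up: a double bit 18 mm wide (x), 5 mm thick (y), 10 mm high; a 6 mm round shank; the collar's underside 26 mm above the tip.
- stand: Fixed wooden block 190 (x) x 60 (y) x 40 mm high; origin at the centre of its underside. Sockets at x = -60, 0, +60 mm: slots 21.5 (x) x 8.5 mm (y), 32 mm deep. A key stands with its collar on the block's top and its bit along x, so its tip is 14 mm and its head's centre 65 mm above the table.
- chest: Fixed grey steel cash chest, 226 (x) x 306 (y) x 90 mm high, origin at the centre of its underside, z up. A steel lock case 60 (x) x 90 (y) x 30 mm high sits on its lid. Neither moves. Pushing or twisting the key in the lock with more than 70 N in all (a twist presses on both sides of the bit, so it counts twice) damages it.
- lock_mark (a point): Nominal centre of the keyhole, level with the lock case's flat top, 120 mm above the table; axes as the chest. Fitted by hand: the case with the true keyhole lies off this mark by up to 8 mm either way along y, not along x. Keyhole: a slot 20 mm (x) by 7 mm (y) in a 6 mm thick top. The key, bit along x, goes in 26 mm until its collar rests on the top.
- cam (a joint): Turn of the barrel under the keyhole (rad): 0 home, its 20 x 6.5 mm slot along x; grows clockwise from above to a hard stop at 1.4. Friction about 0.03 N m, and as much again to shoot the bolt; stays where left. The key has about 0.1 rad of play in it. When turned, the bit is caught under the top: the key comes out only with its bit along x within about 0.1 rad.
- bolt (a joint): Throw of the bolt (m): 0 drawn back, about 0.015 once the key has been turned to its stop, the bolt then standing in the keeper at the case's -y end. Turning the key back home leaves the bolt thrown.

How it is judged:
On the way, in this order (a step that is already met when the one before it is completed fails the run):
1. the key is fully home in the lock, collar within 4 mm of the case top, barrel still at home (z of key_head in the frame of lock_mark below 0.029 m and horizontal distance between key_head and lock_mark below 0.014 m and value of joint cam below 0.22 rad), for 0.1 s.
2. the key, in the lock, has turned the barrel to its stop and thrown the bolt (value of joint cam above 1.3 rad and value of joint bolt above 0.012 m and z of key_head in the frame of lock_mark below 0.038 m), for 0.1 s.
3. the barrel is back home with the key still in it (value of joint cam below 0.22 rad and z of key_head in the frame of lock_mark below 0.045 m), for 0.1 s.
4. the key is drawn out of the lock (z of key_head in the frame of lock_mark above 0.052 m), for 0.1 s.
At the end, for the whole second after the job is handed in: The bolt is thrown by more than 12 mm, the barrel is home within 0.22 rad, and the key stands at rest in the socket it came from, fully down and upright: its head's centre within 6 mm of where it started and its tilt under 0.12 rad (value of joint bolt above 0.012 m and value of joint cam below 0.22 rad and distance of key_head from where it was at the start of the episode below 0.006 m and angle between key_head's own z axis and vertical below 0.12 rad and linear speed of key below 0.02 m/s); the robot touches nothing.
It fails at once if the key is forced against the chest or its lock with more than 70 N (contact force between key and chest above 70 N).
It fails at once if another key is disturbed by more than 15 mm (distance of any of key_ball, key_cross from where it was at the start of the episode above 0.015 m).
It fails at once if tableware is disturbed by more than 30 mm (distance of any of spice, bowl, mug, sauce, teacup, tissues from where it was at the start of the episode above 0.03 m).
It also fails if it takes over 72 s, if anything falls off the work surface, if the arm or the gripper's body presses on something with over 40 N, if the wrist force passes 120 N, or if a joint passes its speed limit or range.

## Working session

There is one attempt and no reset: what is moved stays moved. The work goes in short steps, Python scripts to look and compute and a shell command to move; the robot and the scene stay as the last step left them, time stands still between calls to the robot, and variables do not carry over. Pictures are saved under pics/ and viewed, and the job is handed in when it is done.

```bash
mkdir -p pics; ls
python3 - <<'E'
from workcell import bot
import cv2, numpy as np
o=bot.get_obs()
for k,v in o.items(): print(k,np.round(v,4))
for n in ["top","side","wrist"]:
    p=bot.camera(n); cv2.imwrite(f"pics/a_{n}.png",p["img"][:,:,::-1])
    print(n,p["eye"],np.round(p["rotation"],3).tolist(),p["intrinsics"].tolist(), p["shot"])
    for t in ["key_head","key_tip","stand","chest","lock_mark","cam","bolt"]:
        try:
            r=bot.trace(t,p); print(t,[(round(x["confidence"],2),np.round(x["rect"],1).tolist()) for x in r[:3]])
        except Exception as e: print(t,e)
print(bot.get_obs()["clock"])
E
```

```text
pics
clock 0.0
joint_pos [-1.112   0.2414  0.0037  1.3352 -0.      1.5708]
joint_vel [-0.0011 -0.0008 -0.0001 -0.0004  0.0021 -0.0001]
tau [-1.30000e-03 -3.72314e+01  2.52410e+01  1.69000e-02 -1.00000e-04
  0.00000e+00]
eef_pos [ 0.2212 -0.4478  0.2494]
tool_rot [ 9.738e-01  2.274e-01 -2.000e-04 -1.000e-03]
ft_force [ 0.4478 -0.2194  1.1379]
ft_torque [-0.0126  0.0469 -0.053 ]
grip_width 0.0853
top [0.36848205 0.03927164 1.04607343] [0.716, -0.694, 0.06, -0.052] [[445.2783629512818, 0.0, 263.99034206540426], [0.0, 445.2783629512818, 189.1052954782181], [0.0, 0.0, 1.0]] 1
key_head [(0.46, [206.7, 215.9, 11.5, 11.9])]
key_tip [(0.66, [206.3, 216.9, 14.4, 10.8]), (0.24, [353.3, 186.3, 156.2, 124.6])]
stand [(0.69, [204.6, 192.8, 42.1, 89.3])]
chest [(0.95, [352.6, 186.7, 155.1, 120.8])]
lock_mark []
cam [(0.49, [350.5, 186.6, 156.4, 125.4])]
bolt []
side [0.27691867 0.38026201 0.58443301] [-0.277, 0.898, -0.327, 0.102] [[383.8927498552576, 0.0, 258.1974882678168], [0.0, 383.8927498552576, 193.6339433443529], [0.0, 0.0, 1.0]] 2
key_head [(0.79, [244.4, 272.4, 17.0, 25.0])]
key_tip []
stand [(0.95, [207.6, 277.6, 122.9, 75.2])]
chest [(0.66, [296.2, 151.1, 159.9, 152.7])]
lock_mark [(0.57, [296.8, 149.8, 159.4, 153.7])]
cam []
bolt []
wrist [ 0.2853178  -0.41733288  0.37352473] [0.841, -0.523, -0.074, 0.119] [[286.30961653457956, 0.0, 251.87959562251817], [0.0, 286.30961653457956, 194.41387214046122], [0.0, 0.0, 1.0]] 3
key_head []
key_tip []
stand []
chest []
lock_mark []
cam []
bolt []
1.2
```

View pics/a_top.png

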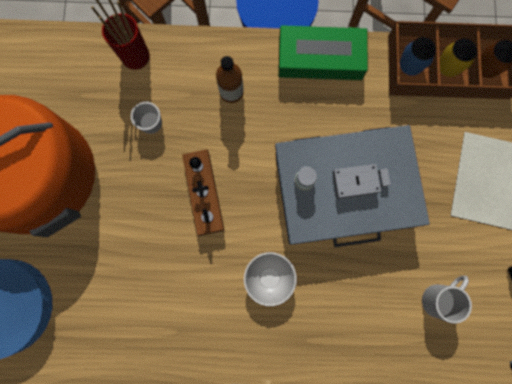

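View pics/a_side.png

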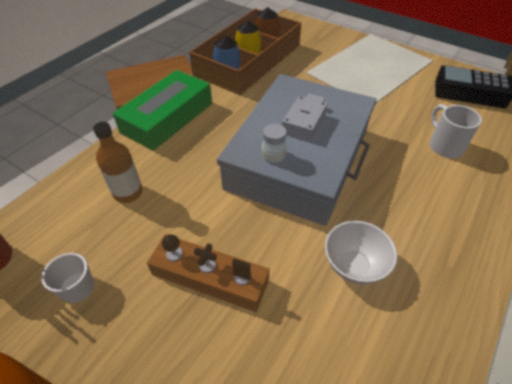

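View pics/a_wrist.png

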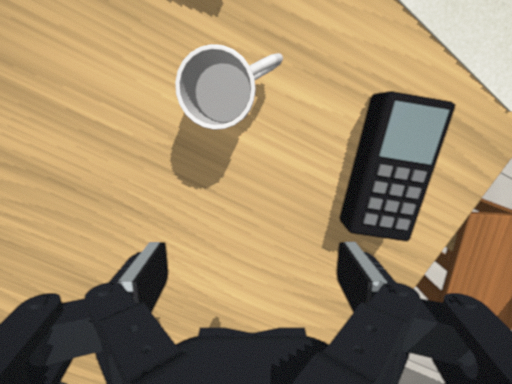

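```bash
cat > h.py <<'E'
import numpy as np, cv2
from scipy.spatial.transform import Rotation as R
def ray(p,uv):
    K=np.array(p["intrinsics"]); d=np.linalg.solve(K,np.array([uv[0],uv[1],1.]))
    M=R.from_quat(p["rotation"]).as_matrix() if np.size(p["rotation"])==4 else np.array(p["rotation"])
    d=M@d; return np.array(p["eye"]),d/np.linalg.norm(d)
def onz(p,uv,z):
    e,d=ray(p,uv); return e+d*(z-e[2])/d[2]
def tri(rs):
    A=np.zeros((3,3));b=np.zeros(3)
    for e,d in rs:
        P=np.eye(3)-np.outer(d,d);A+=P;b+=P@e
    x=np.linalg.solve(A,b); return x,[np.linalg.norm((np.eye(3)-np.outer(d,d))@(x-e)) for e,d in rs]
def proj(p,X):
    M=R.from_quat(p["rotation"]).as_matrix() if np.size(p["rotation"])==4 else np.array(p["rotation"])
    c=M.T@(np.array(X)-p["eye"]); q=np.array(p["intrinsics"])@c; return q[:2]/q[2]
E
python3 - <<'E'
from workcell import bot
from h import *
import pickle
t=bot.camera("top"); s=bot.camera("side")
kt=bot.trace("key_head",t); ks=bot.trace("key_head",s)
print(tri([ray(t,kt[0]["rect"][:2]),ray(s,ks[0]["rect"][:2])]), onz(t,kt[0]["rect"][:2],.065))
st=bot.trace("stand",t)[0]["region"].astype(np.uint8)
ct=bot.trace("chest",t)[0]["region"].astype(np.uint8)
pickle.dump((t,s,st,ct),open("a.pkl","wb"))
for m,z in((st,.04),(ct,.09)):
    c=max(cv2.findContours(m,0,1)[0],key=cv2.contourArea)
    r=cv2.minAreaRect(c); b=cv2.boxPoints(r); print(np.round(r[0],1),r[1:]); print(np.round([onz(t,x,z) for x in b],4)); 
for n,p,(x0,x1,y0,y1) in (("t",t,(170,440,120,260)),("s",s,(130,400,70,310))):
    cv2.imwrite(f"pics/b_{n}.png",cv2.resize(p["img"][y0:y1,x0:x1,::-1],None,fx=2.9 if n=="t" else 2.4,fy=2.9 if n=="t" else 2.4,interpolation=cv2.INTER_CUBIC))
E
```

```text
(array([0.46368073, 0.15529638, 0.04938914]), [np.float64(0.0017200040428175685), np.float64(0.0017200040428174623)]) [0.46373467 0.1542096  0.065     ]
[202.1 193.3] ((85.32426452636719, 29.391447067260742), 78.43986511230469)
[[0.6038 0.2298 0.04  ]
 [0.62   0.1641 0.04  ]
 [0.4282 0.1159 0.04  ]
 [0.413  0.1799 0.04  ]]
[351.3 188.3] ((113.84420013427734, 144.10836791992188), 81.8698959350586)
[[ 0.6269  0.0176  0.09  ]
 [ 0.6849 -0.3003  0.09  ]
 [ 0.4343 -0.3294  0.09  ]
 [ 0.3815 -0.0236  0.09  ]]
```

```bash
ls pics
```

```text
a_side.png
a_top.png
a_wrist.png
b_s.png
b_t.png
```

View pics/b_t.png

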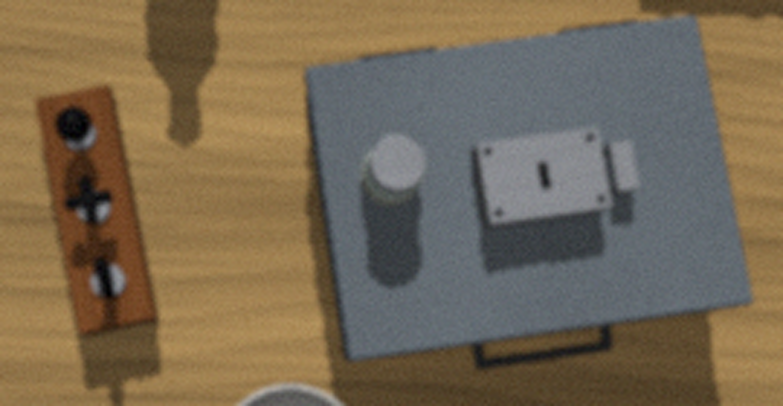

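View pics/b_s.png

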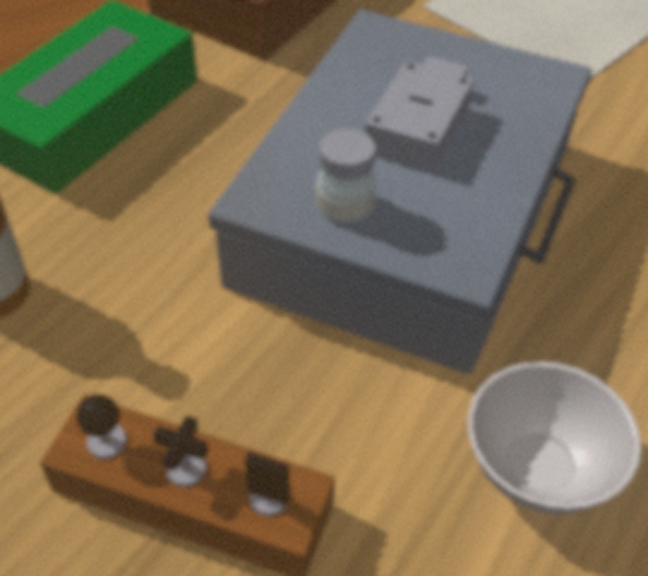

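```bash
python3 - <<'E'
from h import *
import pickle
t,s,st,ct=pickle.load(open("a.pkl","rb"))
a=(357.9,180.3);b=(305,111.7)
print(tri([ray(t,a),ray(s,b)]),onz(t,a,.12),onz(s,b,.12))
print("spice",onz(t,(306,176),.16), onz(t,(306,178),.15))
kt=(170+108/2.9,120+278/2.9); print(kt, onz(t,kt,.086),onz(t,kt,.065))
E
python3 -m handwheel '[{"az":-1},{"az":-1},{"az":-1},{"az":-1},{"az":-1},{"az":-1},{"az":-1},{"az":-1},{"az":-1},{"az":-1}]' 1
python3 -m handwheel '[{"az":-1},{"az":-1},{"az":-1},{"az":-1},{"az":-1},{"az":-1},{"az":-1},{"az":-1},{"az":-1},{"az":-0.25}]' 1
```

```text
(array([ 0.54232819, -0.16729184,  0.11601455]), [np.float64(0.00035157008394983693), np.float64(0.00035157008394956886)]) [ 0.54191291 -0.16628437  0.12      ] [ 0.53972969 -0.16272478  0.12      ]
spice [ 0.53977211 -0.05197339  0.16      ] [ 0.53753659 -0.05307029  0.15      ]
(207.24137931034483, 215.86206896551724) [0.45937231 0.15240504 0.086     ] [0.46136038 0.15487965 0.065     ]invalid input
invalid input
```

```bash
python3 -m handwheel '[{"dx":0,"dy":0,"dz":0,"ax":0,"ay":0,"az":-1}]' 1; python3 -m handwheel '[{"dx":0,"dy":0,"dz":0,"ax":0,"ay":0,"az":-1}]'
```

```text
clock: 1.6
eef_pos: [0.2214, -0.4483, 0.2503]
tool_rot: [0.953, 0.301, 0.0, -0.0]
ft_force: [-0.4, 0.6, 0.3]
grip_width: 0.0852
clock: 1.7
eef_pos: [0.2214, -0.4483, 0.2503]
tool_rot: [0.928, 0.373, -0.0, 0.0]
ft_force: [0.5, -1.0, 0.7]
grip_width: 0.0856
```

```bash
python3 -m handwheel '[{"dx":0,"dy":0,"dz":0,"ax":0,"ay":0,"az":-1},{"dx":0,"dy":0,"dz":0,"ax":0,"ay":0,"az":-1},{"dx":0,"dy":0,"dz":0,"ax":0,"ay":0,"az":-1},{"dx":0,"dy":0,"dz":0,"ax":0,"ay":0,"az":-1},{"dx":0,"dy":0,"dz":0,"ax":0,"ay":0,"az":-1},{"dx":0,"dy":0,"dz":0,"ax":0,"ay":0,"az":-1},{"dx":0,"dy":0,"dz":0,"ax":0,"ay":0,"az":-1},{"dx":0,"dy":0,"dz":0,"ax":0,"ay":0,"az":-1},{"dx":0,"dy":0,"dz":0,"ax":0,"ay":0,"az":-1},{"dx":0,"dy":0,"dz":0,"ax":0,"ay":0,"az":-1},{"dx":0,"dy":0,"dz":0,"ax":0,"ay":0,"az":-1}]'
python3 -m handwheel '[{"dx":0,"dy":0,"dz":0,"ax":0,"ay":0,"az":-1},{"dx":0,"dy":0,"dz":0,"ax":0,"ay":0,"az":-1},{"dx":0,"dy":0,"dz":0,"ax":0,"ay":0,"az":-1},{"dx":0,"dy":0,"dz":0,"ax":0,"ay":0,"az":-1},{"dx":0,"dy":0,"dz":0,"ax":0,"ay":0,"az":-1},{"dx":0,"dy":0,"dz":0,"ax":0,"ay":0,"az":-1}]'
cat >> h.py <<'E'
def delta(o,tgt,ang=None):
    """world target xyz, desired tool-y angle(rad): print tool shift in units & az units"""
    r=R.from_quat(o["tool_rot"]); M=r.as_matrix()
    d=M.T@(np.array(tgt)-o["eef_pos"])
    ya=np.arctan2(M[1,1],M[0,1])
    print("pos",np.round(o["eef_pos"],4),"yang deg",round(np.degrees(ya),2),"tilt",np.round(M[:,2],4))
    print("tool shift units",np.round(d/.025,3))
    if ang is not None:
        a=(ang-ya+np.pi)%(2*np.pi)-np.pi; print("az units",round(-a/.15,3))
E
python3 - <<'E'
from workcell import bot
from h import *
o=bot.get_obs(); print(np.round(o["joint_pos"],3)); delta(o,[.47,-.18,.25],np.radians(100))
E
```

```text
clock: 2.8
eef_pos: [0.2214, -0.4483, 0.2503]
tool_rot: [0.355, 0.935, 0.0, -0.0]
ft_force: [0.0, 0.6, -1.0]
grip_width: 0.0857
clock: 3.4
eef_pos: [0.2215, -0.4483, 0.2503]
tool_rot: [-0.087, 0.996, -0.0, 0.0]
ft_force: [0.4, 0.1, 0.6]
grip_width: 0.0855
[-1.112  0.241  0.005  1.335 -0.    -1.285]
pos [ 0.2215 -0.4483  0.2503] yang deg 99.94 tilt [ 0.e+00 -1.e-04 -1.e+00]
tool shift units [-11.645   8.857   0.012]
az units -0.008
```

```bash
python3 -m handwheel '[{"dx":-0.97,"dy":0.74,"dz":0,"ax":0,"ay":0,"az":0},{"dx":-0.97,"dy":0.74,"dz":0,"ax":0,"ay":0,"az":0},{"dx":-0.97,"dy":0.74,"dz":0,"ax":0,"ay":0,"az":0},{"dx":-0.97,"dy":0.74,"dz":0,"ax":0,"ay":0,"az":0},{"dx":-0.97,"dy":0.74,"dz":0,"ax":0,"ay":0,"az":0},{"dx":-0.97,"dy":0.74,"dz":0,"ax":0,"ay":0,"az":0},{"dx":-0.97,"dy":0.74,"dz":0,"ax":0,"ay":0,"az":0},{"dx":-0.97,"dy":0.74,"dz":0,"ax":0,"ay":0,"az":0},{"dx":-0.97,"dy":0.74,"dz":0,"ax":0,"ay":0,"az":0},{"dx":-0.97,"dy":0.74,"dz":0,"ax":0,"ay":0,"az":0},{"dx":-0.97,"dy":0.74,"dz":0,"ax":0,"ay":0,"az":0},{"dx":-0.97,"dy":0.74,"dz":0,"ax":0,"ay":0,"az":0}]'
python3 - <<'E'
from workcell import bot
from h import *
import pickle
p=bot.camera("wrist"); cv2.imwrite("pics/c_w.png",p["img"][:,:,::-1]); pickle.dump(p,open("c.pkl","wb"))
print(p["eye"],R.from_quat(p["rotation"]).as_matrix()[:,2], proj(p,[.542,-.166,.12]))
o=bot.get_obs(); delta(o,[.47,-.18,.25],np.radians(100))
E
```

```text
clock: 4.6
eef_pos: [0.4722, -0.18, 0.2504]
tool_rot: [-0.084, 0.997, -0.0, 0.0]
ft_force: [0.6, -0.1, 0.4]
grip_width: 0.0852
[ 0.40240481 -0.19222863  0.37356461] [ 0.27710392  0.04678418 -0.9597003 ] [254.62871467 260.14347898]
pos [ 0.4751 -0.177   0.2502] yang deg 99.81 tilt [ 0.0029  0.0025 -1.    ]
tool shift units [ 0.221 -0.083  0.008]
az units -0.022
```

View pics/c_w.png

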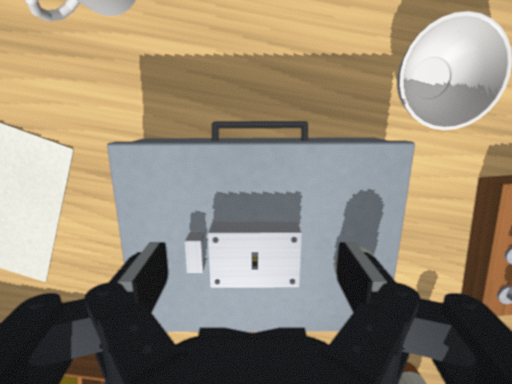

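Run:
```python
from workcell import bot
from h import *
import pickle
p=bot.camera("wrist"); pickle.dump(p,open("c2.pkl","wb"))
o=bot.get_obs(); delta(o,[.47,-.18,.25],np.radians(100))
im=p["img"].astype(int); 
cv2.imwrite("pics/c2.png",cv2.resize(p["img"][215:300,170:320,::-1],None,fx=5,fy=5,interpolation=cv2.INTER_CUBIC))
m=((im.min(2)>165)).astype(np.uint8); m[:, :207]=0; m[:,310:]=0; m[:225]=0; m[295:]=0
m=cv2.morphologyEx(m,cv2.MORPH_CLOSE,np.ones((9,9)))
c=max(cv2.findContours(m,0,1)[0],key=cv2.contourArea); r=cv2.minAreaRect(c); print(r)
b=np.array([onz(p,x,.12) for x in cv2.boxPoints(r)]); print(np.round(b,4),b.mean(0))
for i in range(4):
    d=b[(i+1)%4]-b[i]; print(np.linalg.norm(d),np.degrees(np.arctan2(d[1],d[0])))
k=(im.max(2)<90).astype(np.uint8); k[:,:245]=0;k[:,265:]=0;k[:245]=0;k[275:]=0
ys,xs=np.nonzero(k); print(len(xs),xs.min(),xs.max(),ys.min(),ys.max(),xs.mean(),ys.mean())
rr=cv2.minAreaRect(np.argwhere(k)[:,::-1].astype(np.float32)); print(rr,onz(p,rr[0],.12))
for y in range(248,274): print(y,im[y,246:264].sum(1)//3)
```

```text
pos [ 0.4735 -0.1787  0.2501] yang deg 99.84 tilt [ 1.e-03  7.e-04 -1.e+00]
tool shift units [ 0.147 -0.029  0.005]
az units -0.018
((256.5, 261.5), (65.0, 99.0), 90.0)
[[ 0.52   -0.2131  0.12  ]
 [ 0.5041 -0.1197  0.12  ]
 [ 0.5748 -0.1037  0.12  ]
 [ 0.5918 -0.2041  0.12  ]] [ 0.54767766 -0.16014529  0.12      ]
0.09470426543858351 99.66196676138337
0.07244031054294636 12.799661642544923
0.10180456029895225 -80.37993102711593
0.07232525347819271 -172.8224998322104
24 250 253 258 263 251.5 260.5
((251.5, 260.5), (5.0, 3.0), 90.0) [ 0.54613193 -0.16546853  0.12      ]
248 [226 221 199 174 171 174 173 175 183 205 223 223 223 223 222 224 222 221]
249 [227 216 174 133 125 124 123 122 142 190 220 224 222 224 222 221 222 223]
250 [225 214 171 115 105 104 105 103 131 184 221 226 223 224 223 223 223 223]
251 [228 215 173 120 104 106 104 103 131 188 221 225 225 223 223 223 223 223]
252 [227 219 169 114  98  99 100  97 126 186 220 225 224 223 223 222 223 222]
253 [225 218 168 110  86  89  87  85 122 183 220 224 223 223 221 222 221 221]
254 [228 216 166 105  76  78  78  75 115 181 219 223 223 
[... 802 characters left out ...]
65 [232 227 184 138 115 110 115 119 143 200 227 229 230 228 229 229 229 228]
266 [230 226 207 179 170 169 169 167 180 212 227 230 228 229 228 227 228 227]
267 [229 231 227 221 223 219 223 221 222 226 228 229 228 226 226 228 226 226]
268 [231 229 231 232 231 232 231 231 230 230 229 228 229 229 228 227 229 227]
269 [230 231 231 231 231 231 230 232 232 230 230 228 230 227 227 229 229 227]
270 [229 229 230 228 230 230 230 230 231 228 227 229 227 228 227 227 225 229]
271 [231 230 229 229 227 229 227 229 228 228 227 229 227 225 227 227 226 225]
272 [229 228 229 229 229 229 229 230 229 229 228 229 229 228 227 227 226 225]
273 [230 231 230 231 230 230 230 231 229 230 230 229 229 230 229 228 229 228]
```

View pics/c2.png

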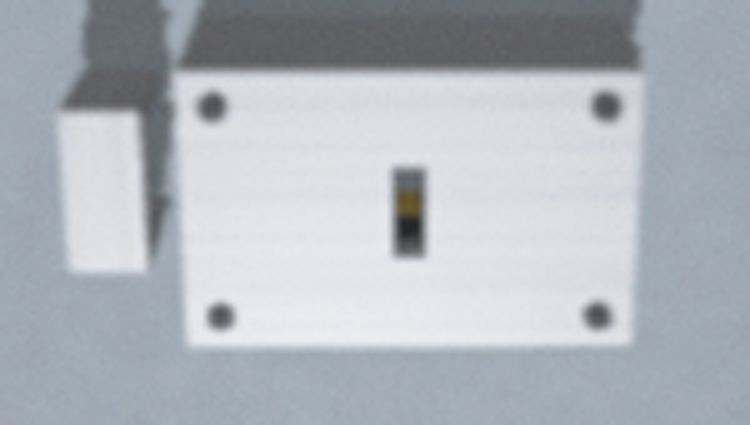

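Run:
```python
from h import *
import pickle
p=pickle.load(open("c2.pkl","rb"))
f=lambda x,y:((x+.5)/5-.5+170,(y+.5)/5-.5+215)
C=[f(178,70),f(643,70),f(632,347),f(187,347)]
S=[f(211,107),f(606,106),f(597,316),f(221,316)]
for Q in (C,S):
    b=np.array([onz(p,x,.12) for x in Q]); print(np.round(b,4),b.mean(0))
    for i in range(4):
        d=b[(i+1)%4]-b[i]; print(round(np.linalg.norm(d),4),round(np.degrees(np.arctan2(d[1],d[0])),2))
k=onz(p,(251.4,257.0),.12); print("keyhole",k)
a=onz(p,(251.3,248.3),.12);b=onz(p,(251.5,265.8),.12);print(np.linalg.norm(a-b),np.degrees(np.arctan2(*(b-a)[1::-1])))
t,s,_,_=pickle.load(open("a.pkl","rb"))
print(tri([ray(t,(357.9,180.3)),ray(s,(305,111.7)),ray(p,(251.4,257))]))
o=__import__("workcell").bot.get_obs(); delta(o,[.43,.155,.25],np.radians(104.4))
```

```text
[[ 0.5199 -0.2148  0.12  ]
 [ 0.505  -0.1272  0.12  ]
 [ 0.5649 -0.1163  0.12  ]
 [ 0.5801 -0.2055  0.12  ]] [ 0.5424644  -0.16597805  0.12      ]
0.0889 99.66
0.0609 10.25
0.0905 -80.37
0.0609 -171.21
[[ 0.5265 -0.2076  0.12  ]
 [ 0.5135 -0.1326  0.12  ]
 [ 0.5591 -0.1248  0.12  ]
 [ 0.5718 -0.1997  0.12  ]] [ 0.54270953 -0.16618999  0.12      ]
0.0761 99.82
0.0462 9.68
0.0759 -80.37
0.046 -170.04
keyhole [ 0.54233988 -0.16621702  0.12      ]
0.01924957474721518 10.285309964325426
(array([ 0.54237706, -0.1663714 ,  0.11760541]), [np.float64(0.00043516042073330277), np.float64(0.0011333827351348315), np.float64(0.0011564974907334994)])
pos [ 0.4735 -0.1787  0.2501] yang deg 99.84 tilt [ 1.e-03  7.e-04 -1.e+00]
tool shift units [-5.6700e-01  1.3447e+01  1.3000e-02]
az units -0.53
```

Run:
```python
from workcell import bot
from h import *
delta(bot.get_obs(),[.40,.137,.25],np.radians(104.4))
```

```text
pos [ 0.4735 -0.1787  0.2501] yang deg 99.84 tilt [ 1.e-03  7.e-04 -1.e+00]
tool shift units [7.3800e-01 1.2943e+01 1.1000e-02]
az units -0.53
```

```bash
python3 -m handwheel '[{"dx":0.06,"dy":1,"dz":0,"ax":0,"ay":0,"az":0},{"dx":0.06,"dy":1,"dz":0,"ax":0,"ay":0,"az":0},{"dx":0.06,"dy":1,"dz":0,"ax":0,"ay":0,"az":0},{"dx":0.06,"dy":1,"dz":0,"ax":0,"ay":0,"az":0},{"dx":0.06,"dy":1,"dz":0,"ax":0,"ay":0,"az":0},{"dx":0.06,"dy":1,"dz":0,"ax":0,"ay":0,"az":0},{"dx":0.06,"dy":1,"dz":0,"ax":0,"ay":0,"az":0},{"dx":0.06,"dy":1,"dz":0,"ax":0,"ay":0,"az":0},{"dx":0.06,"dy":1,"dz":0,"ax":0,"ay":0,"az":0},{"dx":0.06,"dy":1,"dz":0,"ax":0,"ay":0,"az":0},{"dx":0.06,"dy":1,"dz":0,"ax":0,"ay":0,"az":0},{"dx":0.06,"dy":1,"dz":0,"ax":0,"ay":0,"az":0}]'
python3 -m handwheel '[{"dx":0.02,"dy":0.94,"dz":0,"ax":0,"ay":0,"az":-0.53},{"dx":0,"dy":0,"dz":0,"ax":0,"ay":0,"az":0},{"dx":0,"dy":0,"dz":0,"ax":0,"ay":0,"az":0}]'
python3 - <<'E'
from workcell import bot
from h import *
import pickle
p=bot.camera("wrist"); pickle.dump(p,open("d.pkl","wb"))
k=bot.trace("key_head",p); s=bot.trace("stand",p)
print([(x["confidence"],np.round(x["rect"],1)) for x in k],[(x["confidence"],np.round(x["rect"],1)) for x in s])
cv2.imwrite("pics/d.png",p["img"][:,:,::-1])
delta(bot.get_obs(),[.46,.15,.25],np.radians(104.4)); print(proj(p,[.4615,.155,.065]))
E
```

```text
clock: 5.9
eef_pos: [0.4033, 0.1121, 0.2504]
tool_rot: [-0.083, 0.997, -0.0, 0.0]
ft_force: [0.7, -0.6, -0.7]
grip_width: 0.0851
clock: 6.2
eef_pos: [0.3992, 0.1345, 0.2503]
tool_rot: [-0.123, 0.992, -0.0, 0.0]
ft_force: [0.0, -0.1, 0.1]
grip_width: 0.0856
[(0.83, array([257.2, 235. ,  22.2,  39. ]))] [(0.64, array([257.7, 257.7,  51.4, 141. ]))]
pos [0.3995 0.134  0.2503] yang deg 104.02 tilt [ 0.e+00 -4.e-04 -1.e+00]
tool shift units [-2.504  0.036  0.012]
az units -0.044
[256.47613762 232.2253368 ]
```

View pics/d.png

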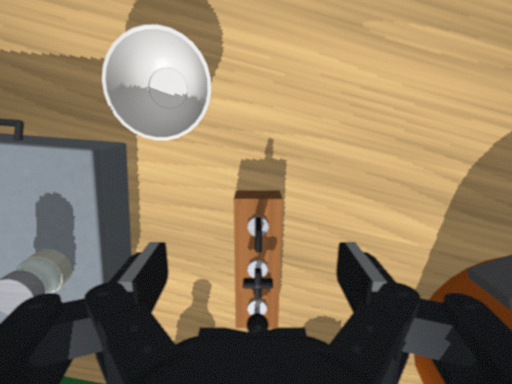

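Run:
```python
from h import *
import pickle
p=pickle.load(open("d.pkl","rb"))
cv2.imwrite("pics/d2.png",cv2.resize(p["img"][180:280,200:316,::-1],None,fx=6,fy=6,interpolation=cv2.INTER_CUBIC))
```

```text
(no output)
```

View pics/d2.png

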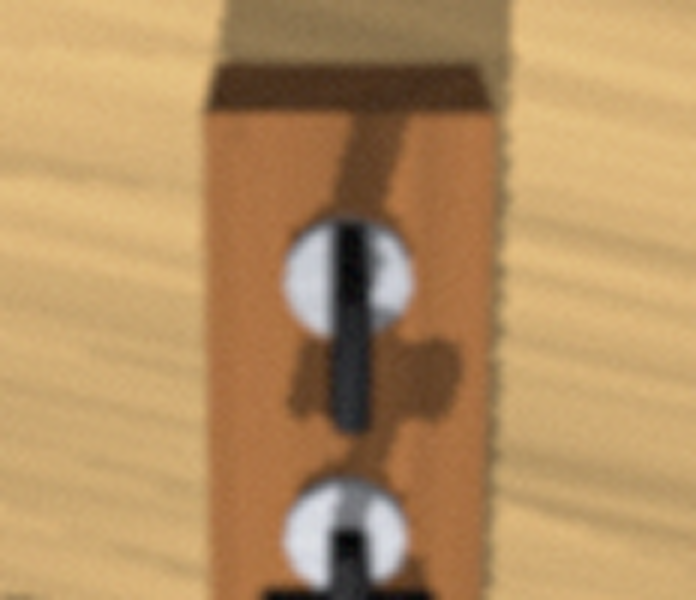

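Run:
```python
from h import *
import pickle
p=pickle.load(open("d.pkl","rb"))
f=lambda x,y:((x+.5)/6-.5+200,(y+.5)/6-.5+180)
print("head top",onz(p,f(350,367),.086)); print("collar",onz(p,f(349,280),.044))
a=onz(p,f(207,111),.04);b=onz(p,f(496,111),.04);print("stand near edge",a,b,np.linalg.norm(a-b),np.degrees(np.arctan2(*(b-a)[1::-1])))
e=onz(p,f(215,590),.04);d=a-e;print(np.degrees(np.arctan2(d[1],d[0])))
e=onz(p,f(488,590),.04);d=b-e;print(np.degrees(np.arctan2(d[1],d[0])))
# expected key centre from near edge mid: 35 mm inward
m=(a+b)/2; n=(b-a)/np.linalg.norm(b-a); print(m, m+np.array([n[1],-n[0],0])*.035, m-np.array([n[1],-n[0],0])*.035)
c2=onz(p,f(347,535),.044); c1=onz(p,f(349,280),.044); d=c2-c1; print(c2,np.linalg.norm(d),np.degrees(np.arctan2(d[1],d[0])))
t1=onz(p,f(350,303),.086);t2=onz(p,f(350,431),.086);d=t2-t1;print(np.linalg.norm(d),np.degrees(np.arctan2(d[1],d[0])))
```

```text
head top [0.46203852 0.15644113 0.086     ]
collar [0.46224937 0.15714909 0.044     ]
stand near edge [0.43504128 0.12049725 0.04      ] [0.42080556 0.17742561 0.04      ] 0.058681298707571404 104.03968817607701
-166.04946409411733
-165.17298475298827
[0.42792342 0.14896143 0.04      ] [0.4618779  0.15745222 0.04      ] [0.39396894 0.14047064 0.04      ]
[0.51989673 0.17146677 0.044     ] 0.05939878056411311 13.948129431233765
0.02563053637699732 14.37475811339527
```

Run:
```python
from workcell import bot
from h import *
delta(bot.get_obs(),[.462,.157,.15],np.radians(104.1))
```

```text
pos [0.3995 0.134  0.2503] yang deg 104.02 tilt [ 0.e+00 -4.e-04 -1.e+00]
tool shift units [-2.649  0.29   4.012]
az units -0.009
```

```bash
python3 -m handwheel '[{"dx":-0.88,"dy":0.1,"dz":0.8,"ax":0,"ay":0,"az":0},{"dx":-0.88,"dy":0.1,"dz":0.8,"ax":0,"ay":0,"az":0},{"dx":-0.89,"dy":0.09,"dz":0.8,"ax":0,"ay":0,"az":0},{"dx":0,"dy":0,"dz":0.8,"ax":0,"ay":0,"az":0},{"dx":0,"dy":0,"dz":0.8,"ax":0,"ay":0,"az":0},{"dx":0,"dy":0,"dz":0,"ax":0,"ay":0,"az":0},{"dx":0,"dy":0,"dz":0,"ax":0,"ay":0,"az":0},{"dx":0,"dy":0,"dz":0,"ax":0,"ay":0,"az":0}]'
python3 - <<'E'
from workcell import bot
from h import *
import pickle
p=bot.camera("wrist"); pickle.dump(p,open("e.pkl","wb"))
cv2.imwrite("pics/e.png",p["img"][:,:,::-1])
delta(bot.get_obs(),[.462,.157,.07],np.radians(104.1)); print(proj(p,[.462,.157,.086]),proj(p,[.462,.157,.044]))
cv2.imwrite("pics/e2.png",cv2.resize(p["img"][230:360,180:330,::-1],None,fx=4,fy=4,interpolation=cv2.INTER_CUBIC))
E
```

```text
clock: 7.15
eef_pos: [0.4627, 0.158, 0.1516]
tool_rot: [-0.123, 0.992, 0.0, 0.001]
ft_force: [-0.2, -0.3, -0.2]
grip_width: 0.0853
pos [0.4628 0.1581 0.1517] yang deg 104.1 tilt [ 2.5e-03  8.0e-04 -1.0e+00]
tool shift units [ 0.049 -0.037  3.268]
az units -0.0
[251.52497213 214.37707237] [251.55356354 196.92574095]
```

View pics/e2.png

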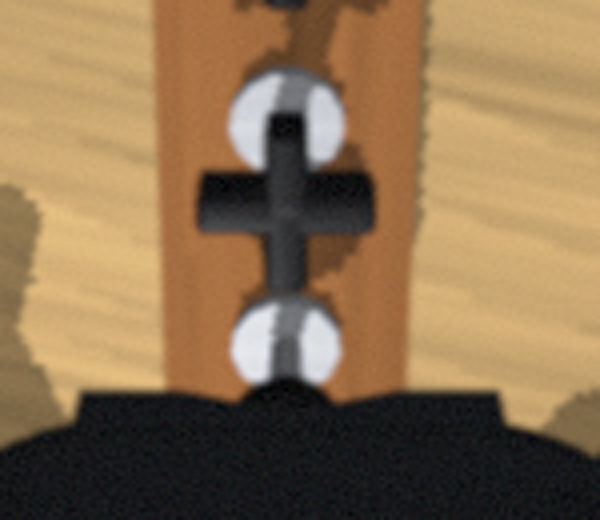

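View pics/e.png

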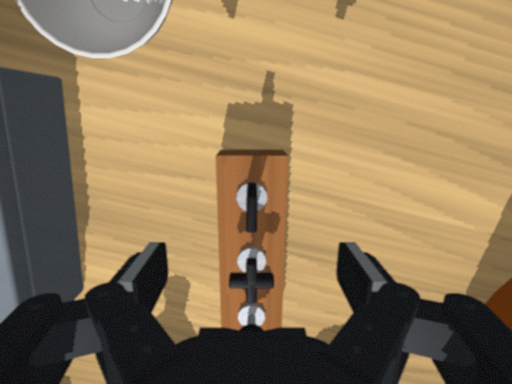

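Run:
```python
from h import *
import pickle
p=pickle.load(open("e.pkl","rb"))
cv2.imwrite("pics/e3.png",cv2.resize(p["img"][145:245,200:300,::-1],None,fx=6,fy=6,interpolation=cv2.INTER_CUBIC))
```

```text
(no output)
```

View pics/e3.png

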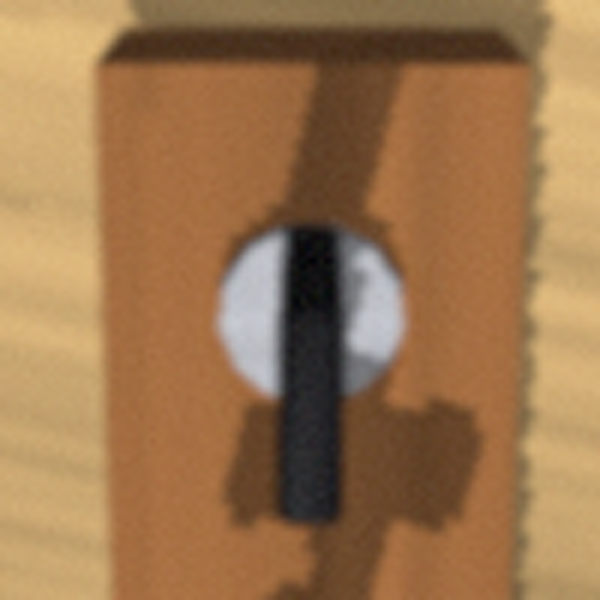

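Run:
```python
from h import *
import pickle
p=pickle.load(open("e.pkl","rb")); d=pickle.load(open("d.pkl","rb"))
f=lambda x,y:((x+.5)/6-.5+200,(y+.5)/6-.5+145)
g=lambda x,y:((x+.5)/6-.5+200,(y+.5)/6-.5+180)
print("head top",onz(p,f(311,416),.086)); print("collar",onz(p,f(311.5,312),.044))
print("tri top",tri([ray(p,f(311,522)),ray(d,g(350,432))]), "tri collar", tri([ray(p,f(311.5,312)),ray(d,g(349,280))]))
a=onz(p,f(100,62),.04);b=onz(p,f(530,64),.04);print(a,b,np.linalg.norm(a-b),np.degrees(np.arctan2(*(b-a)[1::-1])))
t,s,_,_=pickle.load(open("a.pkl","rb"))
```

```text
head top [0.46168499 0.15684334 0.086     ]
collar [0.46171857 0.15688347 0.044     ]
tri top (array([0.47554901, 0.16011546, 0.08428698]), [np.float64(0.00018018550490097107), np.float64(0.00018018550490094814)]) tri collar (array([0.46021258, 0.15651851, 0.04910472]), [np.float64(6.419459921396449e-06), np.float64(6.419459921363279e-06)])
[0.43520917 0.12046258 0.04      ] [0.42124472 0.17762647 0.04      ] 0.05884484685693314 103.72780313385566
```

```bash
python3 -m handwheel '[{"dx":0.04,"dy":-0.04,"dz":0.65,"ax":0,"ay":0,"az":0},{"dx":0,"dy":0,"dz":0.65,"ax":0,"ay":0,"az":0},{"dx":0,"dy":0,"dz":0.65,"ax":0,"ay":0,"az":0},{"dx":0,"dy":0,"dz":0.6,"ax":0,"ay":0,"az":0},{"dx":0,"dy":0,"dz":0.5,"ax":0,"ay":0,"az":0},{"dx":0,"dy":0,"dz":0,"ax":0,"ay":0,"az":0},{"dx":0,"dy":0,"dz":0,"ax":0,"ay":0,"az":0},{"dx":0,"dy":0,"dz":0,"ax":0,"ay":0,"az":0}]'
python3 - <<'E'
from workcell import bot
from h import *
import pickle
delta(bot.get_obs(),[.4618,.157,.07],np.radians(104.0))
E
```

```text
clock: 8.0
eef_pos: [0.4621, 0.1573, 0.0753]
tool_rot: [-0.123, 0.992, 0.0, 0.001]
ft_force: [0.4, -0.1, -0.4]
grip_width: 0.0856
pos [0.4621 0.1573 0.0753] yang deg 104.13 tilt [ 2.3e-03  8.0e-04 -1.0e+00]
tool shift units [ 0.013 -0.008  0.212]
az units 0.015
```

```bash
python3 -m handwheel '[{"dx":0.01,"dy":-0.01,"dz":0.18,"ax":0,"ay":0,"az":0},{"dx":0,"dy":0,"dz":0,"ax":0,"ay":0,"az":0},{"dx":0,"dy":0,"dz":0,"ax":0,"ay":0,"az":0}]'
python3 -m handwheel '[{"dx":0,"dy":0,"dz":0,"ax":0,"ay":0,"az":0},{"dx":0,"dy":0,"dz":0,"ax":0,"ay":0,"az":0},{"dx":0,"dy":0,"dz":0,"ax":0,"ay":0,"az":0},{"dx":0,"dy":0,"dz":0,"ax":0,"ay":0,"az":0},{"dx":0,"dy":0,"dz":0,"ax":0,"ay":0,"az":0},{"dx":0,"dy":0,"dz":0,"ax":0,"ay":0,"az":0},{"dx":0,"dy":0,"dz":0,"ax":0,"ay":0,"az":0},{"dx":0,"dy":0,"dz":0,"ax":0,"ay":0,"az":0},{"dx":0,"dy":0,"dz":0,"ax":0,"ay":0,"az":0},{"dx":0,"dy":0,"dz":0,"ax":0,"ay":0,"az":0}]' -1
python3 - <<'E'
from workcell import bot
from h import *
o=bot.get_obs(); delta(o,[.4618,.157,.07],np.radians(104.0)); print(o["ft_force"],o["ft_torque"],o["grip_width"])
E
```

```text
clock: 8.3
eef_pos: [0.4609, 0.1566, 0.0697]
tool_rot: [-0.123, 0.992, 0.0, 0.0]
ft_force: [-0.2, -0.6, -0.2]
grip_width: 0.0852
clock: 9.3
eef_pos: [0.461, 0.1566, 0.0696]
tool_rot: [-0.123, 0.992, -0.0, 0.0]
ft_force: [-0.1, 0.3, 0.8]
grip_width: 0.0074
pos [0.461  0.1566 0.0696] yang deg 104.13 tilt [ 1.e-04  0.e+00 -1.e+00]
tool shift units [-0.036  0.006 -0.016]
az units 0.015
[-0.0726428   0.32064638  0.78653467] [-0.05873381 -0.03173265 -0.04681038] 0.007424284615661462
```

```bash
python3 -m handwheel '[{"dx":0,"dy":0,"dz":-0.3,"ax":0,"ay":0,"az":0},{"dx":0,"dy":0,"dz":-0.8,"ax":0,"ay":0,"az":0},{"dx":0,"dy":0,"dz":-0.9,"ax":0,"ay":0,"az":0},{"dx":0,"dy":0,"dz":-1,"ax":0,"ay":0,"az":0},{"dx":0,"dy":0,"dz":-1,"ax":0,"ay":0,"az":0},{"dx":0,"dy":0,"dz":-1,"ax":0,"ay":0,"az":0},{"dx":0,"dy":0,"dz":-1,"ax":0,"ay":0,"az":0},{"dx":0,"dy":0,"dz":-1,"ax":0,"ay":0,"az":0},{"dx":0,"dy":0,"dz":-0.6,"ax":0,"ay":0,"az":0},{"dx":0,"dy":0,"dz":0,"ax":0,"ay":0,"az":0},{"dx":0,"dy":0,"dz":0,"ax":0,"ay":0,"az":0}]'
python3 - <<'E'
from workcell import bot
from h import *
import pickle
p=bot.camera("wrist"); s=bot.camera("side"); t=bot.camera("top"); pickle.dump((p,s,t),open("f.pkl","wb"))
cv2.imwrite("pics/f.png",p["img"][:,:,::-1]);cv2.imwrite("pics/fs.png",s["img"][:,:,::-1])
o=bot.get_obs(); print(o["grip_width"],o["ft_force"],o["joint_pos"]); delta(o,[.5416,-.1666,.26],np.radians(99.8))
e=o["eef_pos"]; print("tip proj",proj(p,e-[0,0,.0556]),proj(s,e-[0,0,.0556]),"head",proj(s,e-[0,0,.0046]))
E
```

```text
clock: 10.4
eef_pos: [0.4607, 0.1566, 0.2594]
tool_rot: [-0.123, 0.992, 0.0, -0.0]
ft_force: [-0.0, 0.1, -0.1]
grip_width: 0.0071
0.007238707567020448 [-0.23100096 -0.38478348 -0.6256088 ] [ 3.27602847e-01  2.11530079e-01 -1.18248774e-02  1.35021363e+00
 -3.84994490e-06  8.08632297e-02]
pos [0.4601 0.1564 0.2582] yang deg 104.14 tilt [-2.6e-03 -9.0e-04 -1.0e+00]
tool shift units [-6.0000e-03 -1.3324e+01 -6.9000e-02]
az units 0.505
tip proj [252.57429668 219.55072972] [238.73631378 213.90643313] head [236.91026621 186.98634271]
```

View pics/f.png

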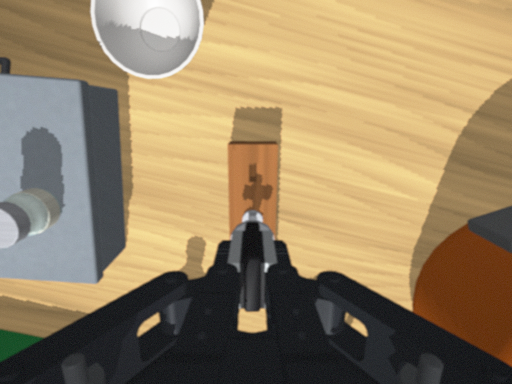

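View pics/fs.png

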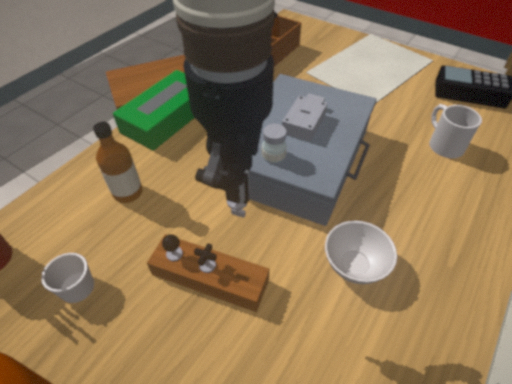

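Run:
```python
from h import *
import pickle
p,s,t=pickle.load(open("f.pkl","rb"))
cv2.imwrite("pics/f2.png",cv2.resize(p["img"][200:325,195:310,::-1],None,fx=5,fy=5,interpolation=cv2.INTER_CUBIC)[:600])
```

```text
(no output)
```

View pics/f2.png

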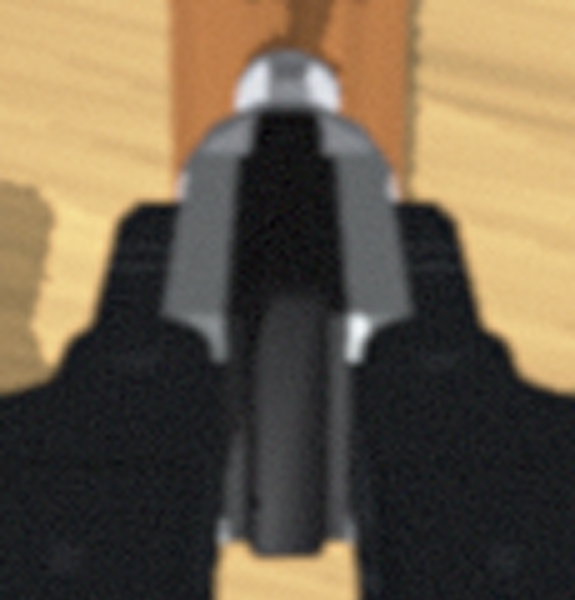

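Run:
```python
from h import *
import pickle
p,s,t=pickle.load(open("f.pkl","rb"))
f=lambda x,y:((x+.5)/5-.5+195,(y+.5)/5-.5+200)
z=.2588+.0164
for q in ((275,295),(287,553),(290,424)): print(onz(p,f(*q),z))
a=onz(p,f(285,295),z);b=onz(p,f(288,553),z);print((a+b)/2,np.linalg.norm(b-a),np.degrees(np.arctan2(*(b-a)[1::-1])), "eef .4605 .1565")
```

```text
[0.44990368 0.15230834 0.2752    ]
[0.47439216 0.15947538 0.2752    ]
[0.46160455 0.15653911 0.2752    ]
[0.46203578 0.15634046 0.2752    ] 0.02549697742333366 14.634343654220359 eef .4605 .1565
```

```bash
python3 -m handwheel '[{"dx":0,"dy":-1,"dz":0,"ax":0,"ay":0,"az":0},{"dx":0,"dy":-1,"dz":0,"ax":0,"ay":0,"az":0},{"dx":0,"dy":-1,"dz":0,"ax":0,"ay":0,"az":0},{"dx":0,"dy":-1,"dz":0,"ax":0,"ay":0,"az":0},{"dx":0,"dy":-1,"dz":0,"ax":0,"ay":0,"az":0},{"dx":0,"dy":-1,"dz":0,"ax":0,"ay":0,"az":0},{"dx":0,"dy":-1,"dz":0,"ax":0,"ay":0,"az":0},{"dx":0,"dy":-1,"dz":0,"ax":0,"ay":0,"az":0},{"dx":0,"dy":-1,"dz":0,"ax":0,"ay":0,"az":0},{"dx":0,"dy":-1,"dz":0,"ax":0,"ay":0,"az":0},{"dx":0,"dy":-1,"dz":0,"ax":0,"ay":0,"az":0},{"dx":0,"dy":-1,"dz":0,"ax":0,"ay":0,"az":0}]'
python3 -m handwheel '[{"dx":0,"dy":-0.8,"dz":0,"ax":0,"ay":0,"az":0},{"dx":0,"dy":-0.52,"dz":0,"ax":0,"ay":0,"az":0.5},{"dx":0,"dy":0,"dz":0.5,"ax":0,"ay":0,"az":0},{"dx":0,"dy":0,"dz":0.5,"ax":0,"ay":0,"az":0},{"dx":0,"dy":0,"dz":0.5,"ax":0,"ay":0,"az":0},{"dx":0,"dy":0,"dz":0,"ax":0,"ay":0,"az":0},{"dx":0,"dy":0,"dz":0,"ax":0,"ay":0,"az":0},{"dx":0,"dy":0,"dz":0,"ax":0,"ay":0,"az":0}]'
python3 - <<'E'
from workcell import bot
from h import *
import pickle
p=bot.camera("wrist"); s=bot.camera("side"); pickle.dump((p,s),open("g.pkl","wb"))
cv2.imwrite("pics/g.png",p["img"][:,:,::-1])
cv2.imwrite("pics/gs.png",cv2.resize(s["img"][50:200,200:400,::-1],None,fx=4,fy=4,interpolation=cv2.INTER_CUBIC))
o=bot.get_obs(); print(o["grip_width"],o["ft_force"],o["joint_pos"]); delta(o,[.5414,-.1664,.185],np.radians(99.8))
E
```

```text
clock: 11.75
eef_pos: [0.5338, -0.1352, 0.2582]
tool_rot: [-0.123, 0.992, 0.0, -0.001]
ft_force: [0.1, -0.4, -0.5]
grip_width: 0.0073
clock: 12.55
eef_pos: [0.5425, -0.1663, 0.2224]
tool_rot: [-0.086, 0.996, -0.0, 0.0]
ft_force: [0.2, -0.4, -0.4]
grip_width: 0.0073
0.007767244133679742 [ 0.69643934 -0.52196954 -0.72636263] [-2.97422545e-01  3.86250407e-01  1.36457019e-01  1.31974981e+00
  2.15422045e-05 -4.69256569e-01]
pos [ 0.5426 -0.1663  0.2228] yang deg 99.85 tilt [ 1.2e-03 -3.0e-04 -1.0e+00]
tool shift units [0.051 0.006 1.51 ]
az units 0.005
```

View pics/g.png

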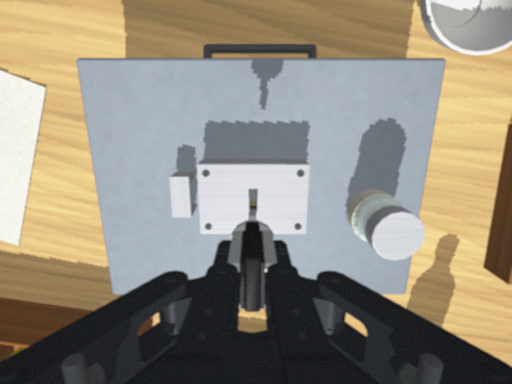

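View pics/gs.png

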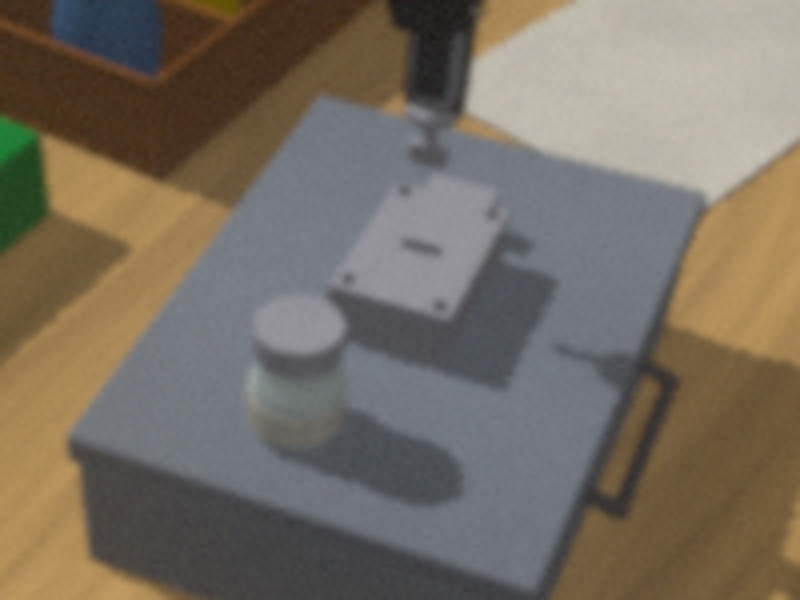

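Run:
```python
from h import *
import pickle
p,s=pickle.load(open("g.pkl","rb"))
cv2.imwrite("pics/g2.png",cv2.resize(p["img"][155:255,190:315,::-1],None,fx=6,fy=6,interpolation=cv2.INTER_CUBIC))
```

```text
(no output)
```

View pics/g2.png

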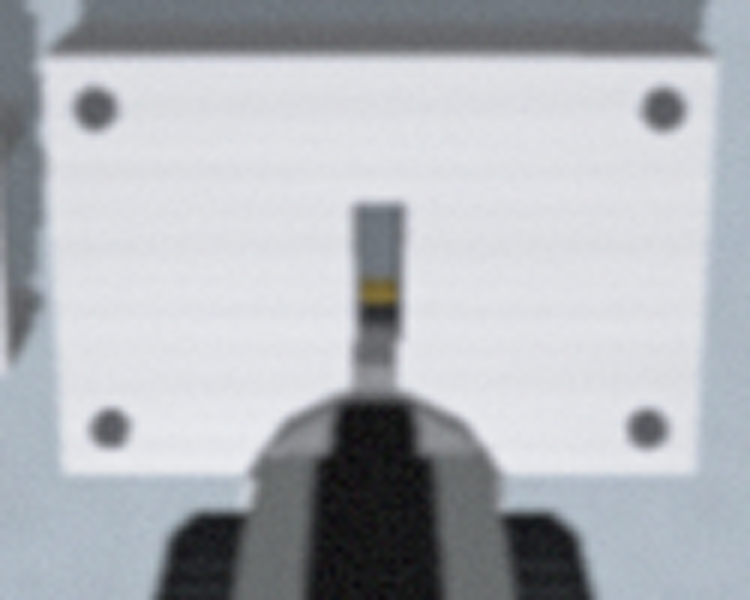

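Run:
```python
from h import *
import pickle
p,s=pickle.load(open("g.pkl","rb"))
f=lambda x,y:((x+.5)/6-.5+190,(y+.5)/6-.5+155)
b=np.array([onz(p,f(*q),.12) for q in ((95,108),(662,109),(647,429),(110,429))]); c=b.mean(0); print(b,c)
for i in range(4):
    d=b[(i+1)%4]-b[i]; print(round(np.linalg.norm(d),4),round(np.degrees(np.arctan2(d[1],d[0])),2))
yd=np.array([np.cos(np.radians(99.8)),np.sin(np.radians(99.8)),0]); xd=np.array([yd[1],-yd[0],0]); print("xd",xd)
e=np.array([.5426,-.1663,0])
k=onz(p,f(379,260),.12); print("slot y rel eef",(k-e)@yd, "centre rel", (c-e)@xd,(c-e)@yd)
top=onz(p,f(379,203),.12); print("slot near end x rel", (top-e)@xd,"-> centre", (top-e)@xd+.01)
for z,q in ((.167,(375,338)),(.177,(375,362)),(.177,(375,390))): 
    m=onz(p,f(*q),z); print("bit",(m-e)@xd,(m-e)@yd)
```

```text
[[ 0.52616748 -0.20747768  0.12      ]
 [ 0.51344033 -0.1326496   0.12      ]
 [ 0.55890511 -0.12477209  0.12      ]
 [ 0.57176895 -0.19962414  0.12      ]] [ 0.54257047 -0.16613088  0.12      ]
0.0759 99.65
0.0461 9.83
0.0759 -80.25
0.0463 -170.23
xd [0.9854079 0.1702095 0.       ]
slot y rel eef 0.00023623070069258672 centre rel -3.1570534360044705e-07 0.0001716833675208969
slot near end x rel -0.010001827971920637 -> centre -1.827971920637106e-06
bit -0.007308015444928308 -0.0003601076807267476
bit -0.008218340186227276 -0.0003702222777183473
bit -0.00508970707315496 -0.0003717614794862052
```

```bash
python3 -m handwheel '[{"dx":0.05,"dy":0.02,"dz":0.5,"ax":0,"ay":0,"az":0},{"dx":0,"dy":0,"dz":0.5,"ax":0,"ay":0,"az":0},{"dx":0,"dy":0,"dz":0.4,"ax":0,"ay":0,"az":0},{"dx":0,"dy":0,"dz":0.2,"ax":0,"ay":0,"az":0},{"dx":0,"dy":0,"dz":0,"ax":0,"ay":0,"az":0},{"dx":0,"dy":0,"dz":0,"ax":0,"ay":0,"az":0},{"dx":0,"dy":0,"dz":0,"ax":0,"ay":0,"az":0}]'
python3 - <<'E'
from workcell import bot
from h import *
import pickle
p=bot.camera("wrist"); s=bot.camera("side"); pickle.dump((p,s),open("i.pkl","wb"))
cv2.imwrite("pics/i.png",cv2.resize(p["img"][120:260,170:340,::-1],None,fx=4,fy=4,interpolation=cv2.INTER_CUBIC))
cv2.imwrite("pics/is.png",cv2.resize(s["img"][60:160,240:360,::-1],None,fx=6,fy=6,interpolation=cv2.INTER_CUBIC))
o=bot.get_obs(); print(o["ft_force"]); delta(o,[.5414,-.1661,.149],np.radians(99.75))
E
```

```text
clock: 13.35
eef_pos: [0.5413, -0.1661, 0.1826]
tool_rot: [-0.086, 0.996, -0.0, 0.001]
ft_force: [0.3, -0.8, -0.4]
grip_width: 0.0068
[ 0.01040181  0.09274181 -0.58999828]
pos [ 0.5413 -0.1661  0.1826] yang deg 99.84 tilt [ 1.1e-03 -4.0e-04 -1.0e+00]
tool shift units [-3.000e-03  1.000e-03  1.346e+00]
az units 0.01
```

View pics/i.png

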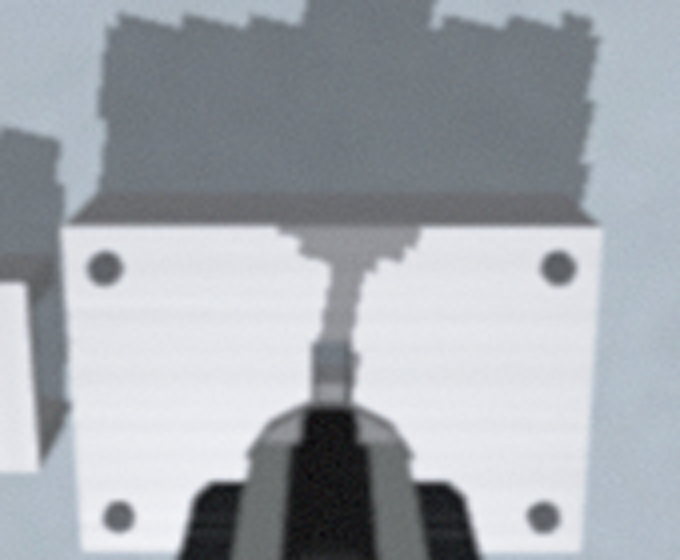

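View pics/is.png

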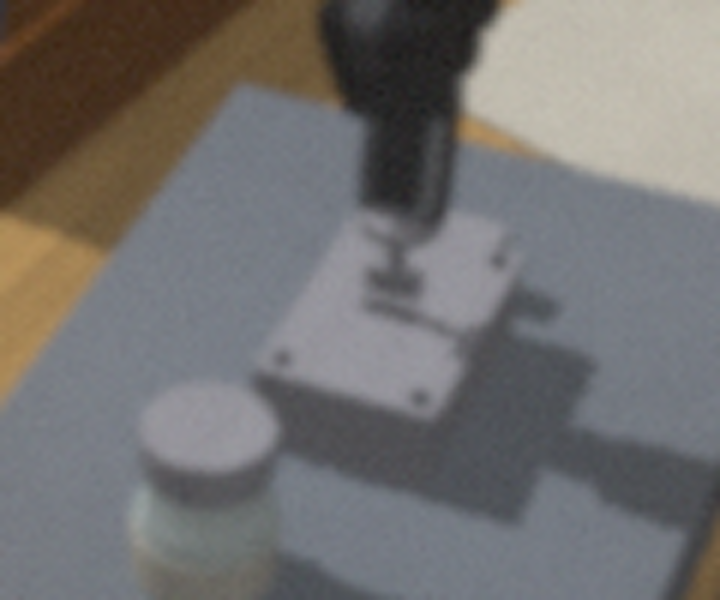

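```bash
python3 -m handwheel '[{"dx":0,"dy":0,"dz":0.2,"ax":0,"ay":0,"az":0},{"dx":0,"dy":0,"dz":0.08,"ax":0,"ay":0,"az":0.01},{"dx":0,"dy":0,"dz":0.06,"ax":0,"ay":0,"az":0},{"dx":0,"dy":0,"dz":0.06,"ax":0,"ay":0,"az":0},{"dx":0,"dy":0,"dz":0,"ax":0,"ay":0,"az":0},{"dx":0,"dy":0,"dz":0,"ax":0,"ay":0,"az":0}]'
```

```text
clock: 14.05
eef_pos: [0.5409, -0.166, 0.172]
tool_rot: [-0.085, 0.996, 0.0, -0.0]
ft_force: [-0.4, -0.8, 0.0]
grip_width: 0.0075
```

```bash
python3 -m handwheel '[{"dx":0,"dy":0,"dz":0.08,"ax":0,"ay":0,"az":0},{"dx":0,"dy":0,"dz":0.08,"ax":0,"ay":0,"az":0},{"dx":0,"dy":0,"dz":0.08,"ax":0,"ay":0,"az":0},{"dx":0,"dy":0,"dz":0,"ax":0,"ay":0,"az":0}]'
```

```text
clock: 14.45
eef_pos: [0.5406, -0.1659, 0.1656]
tool_rot: [-0.085, 0.996, 0.0, -0.0]
ft_force: [-0.6, 0.4, -1.5]
grip_width: 0.0076
```

```bash
python3 -m handwheel '[{"dx":0,"dy":0,"dz":0.08,"ax":0,"ay":0,"az":0},{"dx":-0.01,"dy":0,"dz":0.08,"ax":0,"ay":0,"az":0},{"dx":0,"dy":0,"dz":0.08,"ax":0,"ay":0,"az":0},{"dx":0,"dy":0,"dz":0.08,"ax":0,"ay":0,"az":0},{"dx":0,"dy":0,"dz":0.08,"ax":0,"ay":0,"az":0},{"dx":0,"dy":0,"dz":0,"ax":0,"ay":0,"az":0}]'
python3 - <<'E'
from workcell import bot
from h import *
o=bot.get_obs(); print(o["ft_force"],o["ft_torque"]); delta(o,[.5412,-.1661,.1496],np.radians(99.75))
E
```

```text
clock: 15.05
eef_pos: [0.5409, -0.1659, 0.1556]
tool_rot: [-0.085, 0.996, 0.0, -0.0]
ft_force: [0.9, -0.9, -0.9]
grip_width: 0.0072
[ 0.92031919 -0.9231761  -0.90598273] [-0.01540422  0.02949216  0.05152952]
pos [ 0.5409 -0.1659  0.1556] yang deg 99.75 tilt [-7.e-04  2.e-04 -1.e+00]
tool shift units [-0.009 -0.011  0.242]
az units 0.0
```

```bash
python3 -m handwheel '[{"dx":0,"dy":0,"dz":0.08,"ax":0,"ay":0,"az":0},{"dx":0,"dy":0,"dz":0.06,"ax":0,"ay":0,"az":0},{"dx":0,"dy":0,"dz":0.04,"ax":0,"ay":0,"az":0},{"dx":0,"dy":0,"dz":0.04,"ax":0,"ay":0,"az":0},{"dx":0,"dy":0,"dz":0,"ax":0,"ay":0,"az":0}]'
```

```text
clock: 15.55
eef_pos: [0.5411, -0.1659, 0.1504]
tool_rot: [-0.085, 0.996, 0.0, -0.0]
ft_force: [-0.3, -0.2, -0.9]
grip_width: 0.0072
```

```bash
python3 -m handwheel '[{"dx":0,"dy":0,"dz":0.02,"ax":0,"ay":0,"az":0},{"dx":0,"dy":0,"dz":0,"ax":0,"ay":0,"az":0},{"dx":0,"dy":0,"dz":0,"ax":0,"ay":0,"az":0}]'
python3 - <<'E'
from workcell import bot
from h import *
o=bot.get_obs(); print(o["ft_force"],o["ft_torque"],o["joint_pos"]); delta(o,[.5412,-.1661,.1496],np.radians(99.75))
E
```

```text
clock: 15.85
eef_pos: [0.5412, -0.1659, 0.1501]
tool_rot: [-0.085, 0.996, -0.0, 0.0]
ft_force: [0.1, -0.3, -0.3]
grip_width: 0.0069
[ 0.07685117 -0.29262759 -0.32958143] [-0.06464037 -0.03911439  0.0233818 ] [-2.97498290e-01  4.30156336e-01  8.06913738e-03  1.14858018e+00
  4.03420166e-06 -4.67754515e-01]
pos [ 0.5412 -0.1659  0.1501] yang deg 99.75 tilt [ 1.e-04 -0.e+00 -1.e+00]
tool shift units [ 0.002 -0.006  0.021]
az units 0.001
```

Seated without force. Now turn gradually clockwise.

```bash
python3 -m handwheel '[{"dx":0,"dy":0.003,"dz":0,"ax":0,"ay":0,"az":0.4},{"dx":-0.001,"dy":0.003,"dz":0,"ax":0,"ay":0,"az":0.4},{"dx":-0.001,"dy":0.003,"dz":0,"ax":0,"ay":0,"az":0.4},{"dx":-0.001,"dy":0.003,"dz":0,"ax":0,"ay":0,"az":0.4},{"dx":0,"dy":0,"dz":0,"ax":0,"ay":0,"az":0}]'
python3 - <<'E'
from workcell import bot
from h import *
o=bot.get_obs(); print(o["ft_force"],o["ft_torque"]); delta(o,[.5412,-.1661,.1496],np.radians(99.75))
E
```

```text
clock: 16.35
eef_pos: [0.5412, -0.1657, 0.1501]
tool_rot: [0.035, 0.999, -0.0, -0.0]
ft_force: [0.7, -0.1, -0.4]
grip_width: 0.0073
[ 0.6720589  -0.14972224 -0.43699562] [0.0177186  0.00473361 0.01352306]
pos [ 0.5412 -0.1657  0.1501] yang deg 86.01 tilt [-0. -0. -1.]
tool shift units [-0.001 -0.018  0.02 ]
az units -1.599
```

```bash
python3 -m handwheel '[{"dx":-0.001,"dy":0.004,"dz":0,"ax":0,"ay":0,"az":0.6},{"dx":-0.001,"dy":0.004,"dz":0,"ax":0,"ay":0,"az":0.6},{"dx":-0.001,"dy":0.004,"dz":0,"ax":0,"ay":0,"az":0.6},{"dx":-0.001,"dy":0.004,"dz":0,"ax":0,"ay":0,"az":0.6},{"dx":-0.001,"dy":0.004,"dz":0,"ax":0,"ay":0,"az":0.6},{"dx":0,"dy":0,"dz":0,"ax":0,"ay":0,"az":0}]'
python3 - <<'E'
from workcell import bot
from h import *
o=bot.get_obs(); print(o["ft_force"],o["ft_torque"]); delta(o,[.5412,-.1661,.1496],np.radians(99.75))
E
python3 -m handwheel '[{"dx":-0.001,"dy":0.004,"dz":0,"ax":0,"ay":0,"az":0.6},{"dx":-0.001,"dy":0.004,"dz":0,"ax":0,"ay":0,"az":0.6},{"dx":-0.001,"dy":0.004,"dz":0,"ax":0,"ay":0,"az":0.6},{"dx":-0.001,"dy":0.004,"dz":0,"ax":0,"ay":0,"az":0.6},{"dx":-0.001,"dy":0.004,"dz":0,"ax":0,"ay":0,"az":0.6},{"dx":0,"dy":0,"dz":0,"ax":0,"ay":0,"az":0}]'
python3 - <<'E'
from workcell import bot
from h import *
o=bot.get_obs(); print(o["ft_force"],o["ft_torque"]); delta(o,[.5412,-.1661,.1496],np.radians(99.75))
E
```

```text
clock: 16.95
eef_pos: [0.5413, -0.1652, 0.1501]
tool_rot: [0.256, 0.967, -0.0, -0.0]
ft_force: [-1.5, -1.3, -1.1]
grip_width: 0.0075
[-1.52419691 -1.33584989 -1.09487866] [-0.05150598  0.13447081  0.01975563]
pos [ 0.5413 -0.1652  0.1501] yang deg 60.29 tilt [-2.e-04 -2.e-04 -1.e+00]
tool shift units [-0.012 -0.032  0.021]
az units -4.591
clock: 17.55
eef_pos: [0.5416, -0.165, 0.1501]
tool_rot: [0.465, 0.885, -0.0, -0.0]
ft_force: [-0.7, -0.7, 0.0]
grip_width: 0.0073
[-0.7007135  -0.74468655  0.03272623] [-0.00915672  0.29479335  0.07492522]
pos [ 0.5416 -0.165   0.1501] yang deg 34.58 tilt [-5.e-04 -2.e-04 -1.e+00]
tool shift units [-0.028 -0.039  0.019]
az units -7.583
```

```bash
python3 -m handwheel '[{"dx":-0.001,"dy":0.003,"dz":0,"ax":0,"ay":0,"az":0.5},{"dx":-0.001,"dy":0.003,"dz":0,"ax":0,"ay":0,"az":0.5},{"dx":0,"dy":0.002,"dz":0,"ax":0,"ay":0,"az":0.4},{"dx":0,"dy":0,"dz":0,"ax":0,"ay":0,"az":0}]'
python3 - <<'E'
from workcell import bot
from h import *
o=bot.get_obs(); print(o["ft_force"],o["ft_torque"]); delta(o,[.5412,-.1661,.1496],np.radians(99.75))
E
```

```text
clock: 17.95
eef_pos: [0.5418, -0.1649, 0.1501]
tool_rot: [0.555, 0.832, -0.0, -0.0]
ft_force: [-0.8, -0.4, 0.9]
grip_width: 0.0073
[-0.83172637 -0.44992446  0.94485406] [-0.06764808  0.31123312 -0.02550822]
pos [ 0.5418 -0.1649  0.1501] yang deg 22.59 tilt [-5.e-04 -2.e-04 -1.e+00]
tool shift units [-0.034 -0.041  0.019]
az units -8.978
```

```bash
python3 -m handwheel '[{"dx":0,"dy":0.002,"dz":0,"ax":0,"ay":0,"az":0.25},{"dx":0,"dy":0.002,"dz":0,"ax":0,"ay":0,"az":0.25},{"dx":0,"dy":0,"dz":0,"ax":0,"ay":0,"az":0},{"dx":0,"dy":0,"dz":0,"ax":0,"ay":0,"az":0}]'
python3 - <<'E'
from workcell import bot
from h import *
o=bot.get_obs(); print(o["ft_force"],o["ft_torque"]); delta(o,[.5412,-.1661,.1496],np.radians(99.75))
p=bot.camera("wrist"); s=bot.camera("side"); 
cv2.imwrite("pics/j.png",p["img"][:,:,::-1])
cv2.imwrite("pics/js.png",cv2.resize(s["img"][60:160,240:360,::-1],None,fx=6,fy=6,interpolation=cv2.INTER_CUBIC))
E
```

```text
clock: 18.35
eef_pos: [0.5419, -0.1649, 0.1501]
tool_rot: [0.586, 0.81, -0.0, -0.0]
ft_force: [-1.9, -0.1, 0.8]
grip_width: 0.0072
[-1.94430955 -0.06479601  0.76037654] [-0.13784608  0.52446722  0.03724516]
pos [ 0.5419 -0.1649  0.1501] yang deg 18.26 tilt [-5.e-04 -1.e-04 -1.e+00]
tool shift units [-0.038 -0.042  0.019]
az units -9.482
```

View pics/j.png

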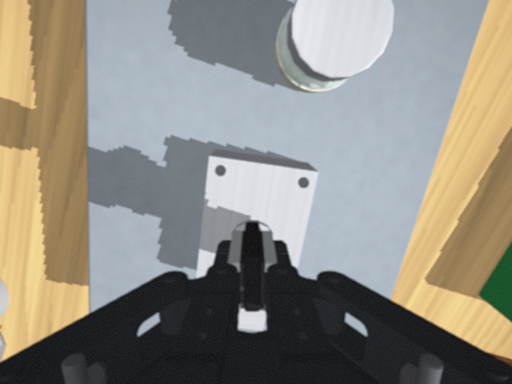

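View pics/js.png

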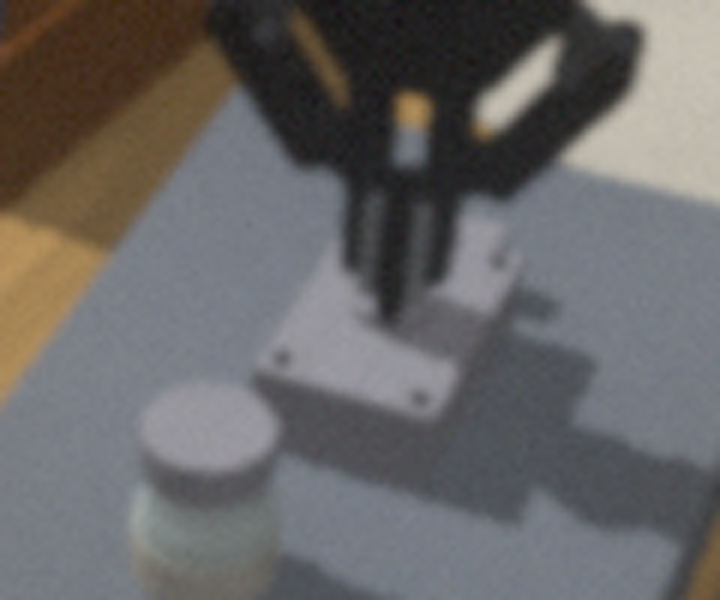

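```bash
python3 - <<'E'
from workcell import bot
print(bot.get_obs()["tau"])
E
python3 -m handwheel '[{"dx":0,"dy":0.001,"dz":0,"ax":0,"ay":0,"az":0.2},{"dx":0,"dy":0,"dz":0,"ax":0,"ay":0,"az":0},{"dx":0,"dy":0,"dz":0,"ax":0,"ay":0,"az":0}]'
python3 - <<'E'
from workcell import bot
from h import *
o=bot.get_obs(); print(o["ft_force"],o["ft_torque"],o["tau"]); delta(o,[.5412,-.1661,.1496],np.radians(99.75))
E
```

```text
[  0.59646724 -44.49132442  24.6238035   -0.86307775   0.38773723
   0.05283574]
clock: 18.75
eef_pos: [0.542, -0.1649, 0.1501]
tool_rot: [0.599, 0.801, -0.0, -0.0]
ft_force: [-2.8, -0.3, 0.7]
grip_width: 0.0069
[-2.75501859 -0.32560663  0.73085168] [-0.10519287  0.67819516  0.05986561] [  0.71785357 -44.37672257  24.74044025  -1.03033528   0.45406108
   0.06288795]
pos [ 0.542  -0.1649  0.1501] yang deg 16.45 tilt [-4.e-04 -1.e-04 -1.e+00]
tool shift units [-0.038 -0.044  0.019]
az units -9.693
```

```bash
python3 -m handwheel '[{"dx":0,"dy":-0.01,"dz":0,"ax":0,"ay":0,"az":0.2},{"dx":0,"dy":0,"dz":0,"ax":0,"ay":0,"az":0},{"dx":0,"dy":0,"dz":0,"ax":0,"ay":0,"az":0}]'
python3 - <<'E'
from workcell import bot
from h import *
o=bot.get_obs(); print(o["ft_force"],o["ft_torque"],o["tau"]); delta(o,[.5412,-.1661,.1496],np.radians(99.75))
E
```

```text
clock: 19.05
eef_pos: [0.5419, -0.1648, 0.1501]
tool_rot: [0.611, 0.792, -0.0, -0.0]
ft_force: [-2.0, -0.3, 0.1]
grip_width: 0.0074
[-1.97493413 -0.27207537  0.10541579] [-0.09146     0.5864827   0.06247359] [  0.56533478 -44.45369482  24.64148104  -0.90218168   0.36937815
   0.07005043]
pos [ 0.5419 -0.1648  0.1501] yang deg 14.68 tilt [-0.  0. -1.]
tool shift units [-0.041 -0.041  0.019]
az units -9.898
```

```bash
python3 -m handwheel '[{"dx":0,"dy":-0.01,"dz":0,"ax":0,"ay":0,"az":0.2},{"dx":0,"dy":0,"dz":0,"ax":0,"ay":0,"az":0},{"dx":0,"dy":0,"dz":0,"ax":0,"ay":0,"az":0}]'
python3 - <<'E'
from workcell import bot
from h import *
o=bot.get_obs(); print(o["ft_force"],o["ft_torque"],o["tau"]); delta(o,[.5412,-.1661,.1496],np.radians(99.75))
E
```

```text
clock: 19.35
eef_pos: [0.5419, -0.1649, 0.1501]
tool_rot: [0.623, 0.782, 0.0, 0.0]
ft_force: [-0.8, -0.3, 0.8]
grip_width: 0.0072
[-0.81559316 -0.32347558  0.841539  ] [-0.11561735  0.42322381  0.10237995] [  0.26986188 -44.63197947  24.39313173  -0.57935525   0.20312692
   0.0829496 ]
pos [ 0.5419 -0.1649  0.1501] yang deg 12.95 tilt [ 4.e-04  1.e-04 -1.e+00]
tool shift units [-0.042 -0.038  0.02 ]
az units -10.099
```

Run:
```python
from workcell import bot
from h import *
t=bot.camera("top"); s=bot.camera("side")
cv2.imwrite("pics/kt.png",cv2.resize(t["img"][140:230,320:430,::-1],None,fx=6,fy=6,interpolation=cv2.INTER_CUBIC))
cv2.imwrite("pics/ks.png",cv2.resize(s["img"][80:140,270:360,::-1],None,fx=8,fy=8,interpolation=cv2.INTER_CUBIC))
```

```text
(no output)
```

View pics/kt.png

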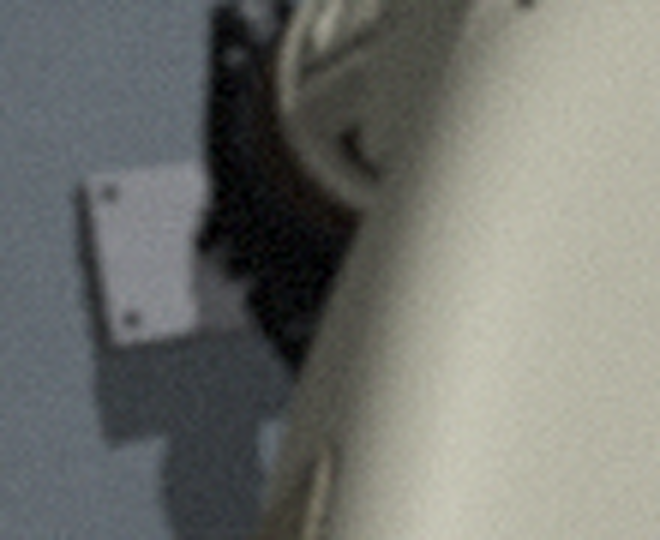

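View pics/ks.png

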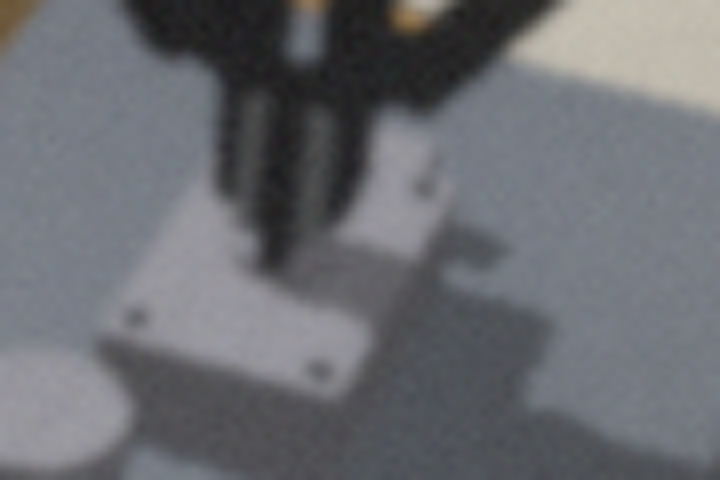

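```bash
python3 -m handwheel '[{"dx":0,"dy":0,"dz":0,"ax":0,"ay":0,"az":0.25},{"dx":0,"dy":0,"dz":0,"ax":0,"ay":0,"az":0},{"dx":0,"dy":0,"dz":0,"ax":0,"ay":0,"az":0}]'
python3 - <<'E'
from workcell import bot
from h import *
o=bot.get_obs(); print(o["ft_force"],o["ft_torque"],o["tau"]); delta(o,[.5412,-.1661,.1496],np.radians(99.75))
E
```

```text
clock: 19.75
eef_pos: [0.5419, -0.1649, 0.1501]
tool_rot: [0.637, 0.771, 0.0, 0.0]
ft_force: [-0.3, 0.8, 0.3]
grip_width: 0.0074
[-0.34845491  0.77442104  0.29260182] [-0.00500976  0.23963604  0.24061565] [-4.65520599e-03 -4.46726918e+01  2.42360866e+01 -4.13693832e-01
  1.35761434e-01  2.45294636e-01]
pos [ 0.5419 -0.1649  0.1501] yang deg 10.86 tilt [ 3.e-04  0.e+00 -1.e+00]
tool shift units [-0.043 -0.036  0.019]
az units -10.343
```

```bash
python3 -m handwheel '[{"dx":0,"dy":0,"dz":0,"ax":0,"ay":0,"az":-0.5},{"dx":0,"dy":0,"dz":0,"ax":0,"ay":0,"az":-0.6},{"dx":0.001,"dy":-0.004,"dz":0,"ax":0,"ay":0,"az":-0.6},{"dx":0.001,"dy":-0.004,"dz":0,"ax":0,"ay":0,"az":-0.6},{"dx":0.001,"dy":-0.004,"dz":0,"ax":0,"ay":0,"az":-0.6},{"dx":0.001,"dy":-0.004,"dz":0,"ax":0,"ay":0,"az":-0.6},{"dx":0.001,"dy":-0.004,"dz":0,"ax":0,"ay":0,"az":-0.6},{"dx":0.001,"dy":-0.004,"dz":0,"ax":0,"ay":0,"az":-0.6},{"dx":0,"dy":0,"dz":0,"ax":0,"ay":0,"az":0}]'
python3 - <<'E'
from workcell import bot
from h import *
o=bot.get_obs(); print(o["ft_force"],o["ft_torque"],o["tau"]); delta(o,[.5412,-.1659,.1500],np.radians(99.75))
E
```

```text
clock: 20.65
eef_pos: [0.5415, -0.1653, 0.15]
tool_rot: [0.332, 0.943, 0.0, 0.0]
ft_force: [-0.2, -1.4, -1.5]
grip_width: 0.0073
[-0.22770492 -1.40246261 -1.47987624] [-0.13386757  0.02481127  0.00618355] [  0.40050628 -45.28106689  24.06787813   0.06916585   0.2282446
  -0.4083794 ]
pos [ 0.5415 -0.1653  0.15  ] yang deg 51.18 tilt [ 6.e-04 -2.e-04 -1.e+00]
tool shift units [-0.006 -0.024 -0.002]
az units -5.651
```

```bash
python3 -m handwheel '[{"dx":0,"dy":-0.003,"dz":0,"ax":0,"ay":0,"az":-0.6},{"dx":0,"dy":-0.003,"dz":0,"ax":0,"ay":0,"az":-0.6},{"dx":0,"dy":-0.003,"dz":0,"ax":0,"ay":0,"az":-0.6},{"dx":0,"dy":-0.003,"dz":0,"ax":0,"ay":0,"az":-0.6},{"dx":0,"dy":-0.003,"dz":0,"ax":0,"ay":0,"az":-0.6},{"dx":0,"dy":-0.003,"dz":0,"ax":0,"ay":0,"az":-0.6},{"dx":0,"dy":-0.003,"dz":0,"ax":0,"ay":0,"az":-0.6},{"dx":0,"dy":-0.003,"dz":0,"ax":0,"ay":0,"az":-0.5},{"dx":0,"dy":0,"dz":0,"ax":0,"ay":0,"az":-0.3},{"dx":0,"dy":0,"dz":0,"ax":0,"ay":0,"az":0},{"dx":0,"dy":0,"dz":0,"ax":0,"ay":0,"az":0}]'
python3 - <<'E'
from workcell import bot
from h import *
o=bot.get_obs(); print(o["ft_force"],o["ft_torque"],o["tau"]); delta(o,[.5412,-.1659,.1500],np.radians(99.75))
E
```

```text
clock: 21.75
eef_pos: [0.5413, -0.1657, 0.15]
tool_rot: [-0.035, 0.999, -0.0, 0.0]
ft_force: [0.7, -1.3, -0.9]
grip_width: 0.0074
[ 0.65376529 -1.29443985 -0.92716137] [-0.16242175 -0.22337256 -0.00698985] [ 2.59222062e-01 -4.54533935e+01  2.38118380e+01  3.96914016e-01
  1.49046835e-01 -1.75488554e-02]
pos [ 0.5413 -0.1657  0.15  ] yang deg 94.06 tilt [ 7.e-04 -1.e-04 -1.e+00]
tool shift units [ 0.004 -0.006  0.001]
az units -0.663
```

```bash
python3 -m handwheel '[{"dx":0,"dy":-0.003,"dz":0,"ax":0,"ay":0,"az":-0.33},{"dx":0,"dy":-0.003,"dz":0,"ax":0,"ay":0,"az":-0.33},{"dx":0,"dy":0,"dz":0,"ax":0,"ay":0,"az":0},{"dx":0,"dy":0,"dz":0,"ax":0,"ay":0,"az":0}]'
python3 - <<'E'
from workcell import bot
from h import *
o=bot.get_obs(); print(o["ft_force"],o["ft_torque"],o["tau"]); delta(o,[.5412,-.1659,.1500],np.radians(99.75))
E
```

```text
clock: 22.15
eef_pos: [0.5412, -0.1659, 0.1501]
tool_rot: [-0.085, 0.996, -0.0, 0.0]
ft_force: [0.2, -0.2, -1.8]
grip_width: 0.0073
[ 0.2097255  -0.15320534 -1.75556927] [-0.12585468 -0.20055668 -0.00594861] [ 1.57851842e-01 -4.52913594e+01  2.36874962e+01  4.29601064e-01
  8.90356489e-02 -2.00780353e-02]
pos [ 0.5412 -0.1659  0.1501] yang deg 99.74 tilt [ 6.e-04 -1.e-04 -1.e+00]
tool shift units [ 0.001 -0.002  0.006]
az units -0.002
```

```bash
python3 -m handwheel '[{"dx":0,"dy":0,"dz":0,"ax":0,"ay":0,"az":-0.25},{"dx":0,"dy":0,"dz":0,"ax":0,"ay":0,"az":0},{"dx":0,"dy":0,"dz":0,"ax":0,"ay":0,"az":0}]'
python3 - <<'E'
from workcell import bot
from h import *
o=bot.get_obs(); print(o["ft_force"],o["ft_torque"],o["tau"]); delta(o,[.5412,-.1659,.1500],np.radians(99.75))
E
python3 -m handwheel '[{"dx":0,"dy":0,"dz":0,"ax":0,"ay":0,"az":-0.2},{"dx":0,"dy":0,"dz":0,"ax":0,"ay":0,"az":0},{"dx":0,"dy":0,"dz":0,"ax":0,"ay":0,"az":0}]'
python3 - <<'E'
from workcell import bot
from h import *
o=bot.get_obs(); print(o["ft_force"],o["ft_torque"],o["tau"]); delta(o,[.5412,-.1659,.1500],np.radians(99.75))
E
```

```text
clock: 22.45
eef_pos: [0.5412, -0.1659, 0.1502]
tool_rot: [-0.104, 0.995, -0.0, 0.0]
ft_force: [1.2, -0.2, -1.3]
grip_width: 0.0072
[ 1.16102978 -0.15417811 -1.25760413] [-0.14906478 -0.29403662 -0.08360776] [ 1.73261538e-01 -4.53644907e+01  2.35453480e+01  5.99513166e-01
  9.19239828e-02 -2.25457095e-02]
pos [ 0.5412 -0.1659  0.1502] yang deg 101.9 tilt [ 5.e-04 -1.e-04 -1.e+00]
tool shift units [-0.002 -0.001  0.006]
az units 0.251
clock: 22.75
eef_pos: [0.5411, -0.1659, 0.1502]
tool_rot: [-0.119, 0.993, -0.0, 0.0]
ft_force: [1.5, -0.7, -1.0]
grip_width: 0.0072
[ 1.51287515 -0.74796493 -0.9647879 ] [-0.21121773 -0.37755136 -0.005953  ] [ 2.32838402e-01 -4.52137756e+01  2.33326149e+01  7.02601690e-01
  1.24718556e-01 -3.00883746e-02]
pos [ 0.5411 -0.1659  0.1502] yang deg 103.69 tilt [ 4.e-04 -1.e-04 -1.e+00]
tool shift units [-0.004 -0.002  0.007]
az units 0.458
```

```bash
python3 -m handwheel '[{"dx":0,"dy":0,"dz":0,"ax":0,"ay":0,"az":0.3},{"dx":0,"dy":0,"dz":0,"ax":0,"ay":0,"az":0.3},{"dx":0,"dy":0,"dz":0,"ax":0,"ay":0,"az":0},{"dx":0,"dy":0,"dz":-0.08,"ax":0,"ay":0,"az":0},{"dx":0,"dy":0,"dz":-0.08,"ax":0,"ay":0,"az":0},{"dx":0,"dy":0,"dz":0,"ax":0,"ay":0,"az":0},{"dx":0,"dy":0,"dz":0,"ax":0,"ay":0,"az":0}]'
python3 - <<'E'
from workcell import bot
from h import *
o=bot.get_obs(); print(o["ft_force"],o["ft_torque"],o["tau"]); delta(o,[.5412,-.1659,.1500],np.radians(99.75))
E
```

```text
clock: 23.45
eef_pos: [0.541, -0.1658, 0.1542]
tool_rot: [-0.075, 0.997, 0.0, 0.0]
ft_force: [-0.5, -1.0, -0.4]
grip_width: 0.0075
[-0.51435759 -0.9516226  -0.37332515] [ 0.02163972  0.03229325 -0.00927885] [-4.18286130e-03 -4.51831770e+01  2.42573547e+01  4.95233660e-03
  1.66364625e-03 -1.81796560e-03]
pos [ 0.541  -0.1658  0.1542] yang deg 98.56 tilt [ 2.e-04  1.e-04 -1.e+00]
tool shift units [-0.009 -0.006  0.168]
az units -0.138
```

Free so far, no torque. Keep drawing it out.

```bash
python3 -m handwheel '[{"dx":0,"dy":0,"dz":-0.12,"ax":0,"ay":0,"az":0},{"dx":0,"dy":0,"dz":-0.12,"ax":0,"ay":0,"az":0},{"dx":0,"dy":0,"dz":-0.12,"ax":0,"ay":0,"az":0},{"dx":0,"dy":0,"dz":-0.12,"ax":0,"ay":0,"az":0},{"dx":0,"dy":0,"dz":0,"ax":0,"ay":0,"az":0}]'
```

```text
clock: 23.95
eef_pos: [0.5413, -0.1659, 0.1668]
tool_rot: [-0.075, 0.997, -0.0, 0.001]
ft_force: [-0.2, -0.5, -1.1]
grip_width: 0.007
```

```bash
python3 -m handwheel '[{"dx":0,"dy":0,"dz":-0.12,"ax":0,"ay":0,"az":0},{"dx":0,"dy":0,"dz":-0.12,"ax":0,"ay":0,"az":0},{"dx":0,"dy":0,"dz":-0.12,"ax":0,"ay":0,"az":0},{"dx":0,"dy":0,"dz":-0.12,"ax":0,"ay":0,"az":0},{"dx":0,"dy":0,"dz":-0.2,"ax":0,"ay":0,"az":0},{"dx":0,"dy":0,"dz":-0.4,"ax":0,"ay":0,"az":0},{"dx":0,"dy":0,"dz":-0.8,"ax":0,"ay":0,"az":0},{"dx":0,"dy":0,"dz":-0.8,"ax":0,"ay":0,"az":0},{"dx":0,"dy":0,"dz":0,"ax":0,"ay":0,"az":0},{"dx":0,"dy":0,"dz":0,"ax":0,"ay":0,"az":0}]'
python3 - <<'E'
from workcell import bot
from h import *
import pickle
t=bot.camera("top"); s=bot.camera("side"); p=bot.camera("wrist"); pickle.dump((t,s,p),open("l.pkl","wb"))
cv2.imwrite("pics/lp.png",cv2.resize(p["img"][130:330,150:360,::-1],None,fx=3,fy=3,interpolation=cv2.INTER_CUBIC))
cv2.imwrite("pics/ls.png",cv2.resize(s["img"][60:160,240:360,::-1],None,fx=6,fy=6,interpolation=cv2.INTER_CUBIC))
o=bot.get_obs(); print(o["ft_force"],o["grip_width"]); delta(o,[.4610,.1566,.26],np.radians(104.13))
E
```

```text
clock: 24.95
eef_pos: [0.5412, -0.1659, 0.2335]
tool_rot: [-0.075, 0.997, -0.0, 0.001]
ft_force: [0.4, -0.2, -1.4]
grip_width: 0.0074
[ 0.36353123 -0.10280743 -1.2659633 ] 0.007162080758539595
pos [ 0.5403 -0.1656  0.2318] yang deg 98.55 tilt [-2.2e-03  7.0e-04 -1.0e+00]
tool shift units [ 1.221 13.218 -1.112]
az units -0.65
```

View pics/lp.png

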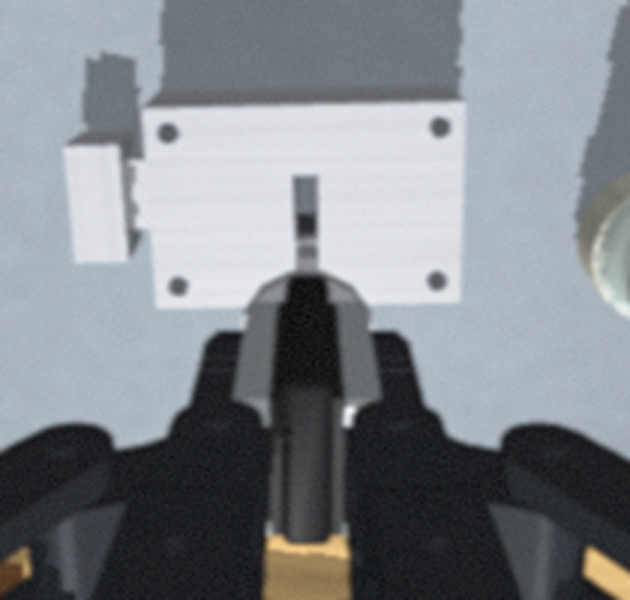

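View pics/ls.png

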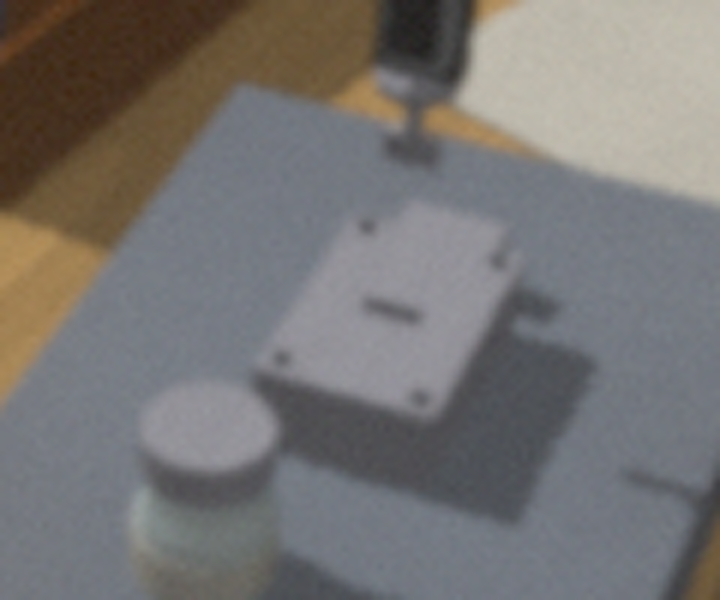

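```bash
python3 -m handwheel '[{"dx":0,"dy":0,"dz":-0.6,"ax":0,"ay":0,"az":0},{"dx":0.09,"dy":0.9,"dz":-0.5,"ax":0,"ay":0,"az":0},{"dx":0.09,"dy":1,"dz":0,"ax":0,"ay":0,"az":0},{"dx":0.09,"dy":1,"dz":0,"ax":0,"ay":0,"az":0},{"dx":0.09,"dy":1,"dz":0,"ax":0,"ay":0,"az":0},{"dx":0.09,"dy":1,"dz":0,"ax":0,"ay":0,"az":0},{"dx":0.09,"dy":1,"dz":0,"ax":0,"ay":0,"az":0},{"dx":0.09,"dy":1,"dz":0,"ax":0,"ay":0,"az":0},{"dx":0.09,"dy":1,"dz":0,"ax":0,"ay":0,"az":0},{"dx":0.09,"dy":1,"dz":0,"ax":0,"ay":0,"az":0},{"dx":0.09,"dy":1,"dz":0,"ax":0,"ay":0,"az":0},{"dx":0.09,"dy":1,"dz":0,"ax":0,"ay":0,"az":0}]'
python3 -m handwheel '[{"dx":0.09,"dy":1,"dz":0,"ax":0,"ay":0,"az":0},{"dx":0.09,"dy":1,"dz":0,"ax":0,"ay":0,"az":0},{"dx":0.05,"dy":0.32,"dz":0,"ax":0,"ay":0,"az":-0.65},{"dx":0,"dy":0,"dz":0,"ax":0,"ay":0,"az":0},{"dx":0,"dy":0,"dz":0,"ax":0,"ay":0,"az":0},{"dx":0,"dy":0,"dz":0,"ax":0,"ay":0,"az":0}]'
python3 - <<'E'
from workcell import bot
from h import *
o=bot.get_obs(); print(o["ft_force"],o["grip_width"]); delta(o,[.4610,.1566,.12],np.radians(104.13))
E
```

```text
clock: 26.3
eef_pos: [0.475, 0.1008, 0.2595]
tool_rot: [-0.075, 0.997, -0.0, -0.001]
ft_force: [0.1, -1.1, -1.2]
grip_width: 0.0071
clock: 26.9
eef_pos: [0.4616, 0.1558, 0.2602]
tool_rot: [-0.122, 0.993, -0.0, -0.0]
ft_force: [-0.4, -0.4, -1.2]
grip_width: 0.0074
[-0.43239983 -0.43796839 -1.22102938] 0.0074207310209023075
pos [0.4616 0.1558 0.2602] yang deg 104.01 tilt [-7.e-04 -5.e-04 -1.e+00]
tool shift units [0.013 0.039 5.607]
az units -0.014
```

```bash
python3 -m handwheel '[{"dx":0.013,"dy":0.039,"dz":0.9,"ax":0,"ay":0,"az":-0.01},{"dx":0,"dy":0,"dz":1,"ax":0,"ay":0,"az":0},{"dx":0,"dy":0,"dz":1,"ax":0,"ay":0,"az":0},{"dx":0,"dy":0,"dz":1,"ax":0,"ay":0,"az":0},{"dx":0,"dy":0,"dz":1,"ax":0,"ay":0,"az":0},{"dx":0,"dy":0,"dz":0.8,"ax":0,"ay":0,"az":0},{"dx":0,"dy":0,"dz":0.2,"ax":0,"ay":0,"az":0},{"dx":0,"dy":0,"dz":0,"ax":0,"ay":0,"az":0},{"dx":0,"dy":0,"dz":0,"ax":0,"ay":0,"az":0},{"dx":0,"dy":0,"dz":0,"ax":0,"ay":0,"az":0}]'
python3 - <<'E'
from workcell import bot
from h import *
o=bot.get_obs(); delta(o,[.4610,.1566,.0696],np.radians(104.13))
p=bot.camera("wrist");s=bot.camera("side")
cv2.imwrite("pics/mp.png",cv2.resize(p["img"][100:300,160:350,::-1],None,fx=3,fy=3,interpolation=cv2.INTER_CUBIC))
cv2.imwrite("pics/ms.png",cv2.resize(s["img"][190:320,140:290,::-1],None,fx=4,fy=4,interpolation=cv2.INTER_CUBIC))
E
```

```text
clock: 27.9
eef_pos: [0.4622, 0.1575, 0.1144]
tool_rot: [-0.124, 0.992, 0.0, 0.001]
ft_force: [0.3, -0.5, -0.5]
grip_width: 0.0069
pos [0.4622 0.1575 0.1144] yang deg 104.2 tilt [ 2.6e-03  8.0e-04 -1.0e+00]
tool shift units [ 0.06  -0.024  1.791]
az units 0.008
```

View pics/mp.png

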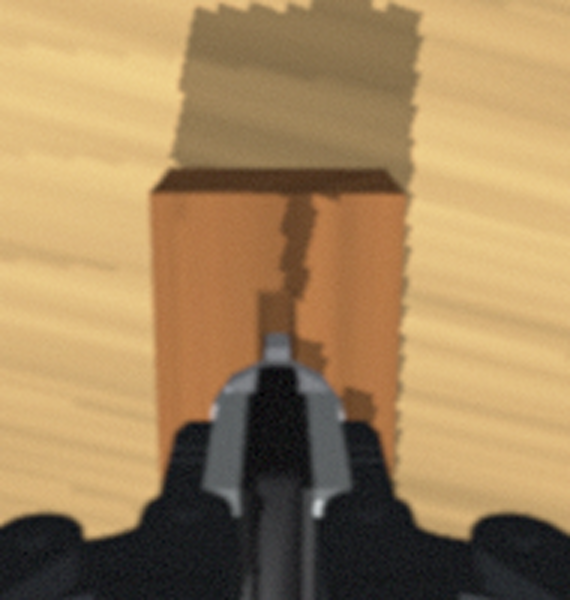

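View pics/ms.png

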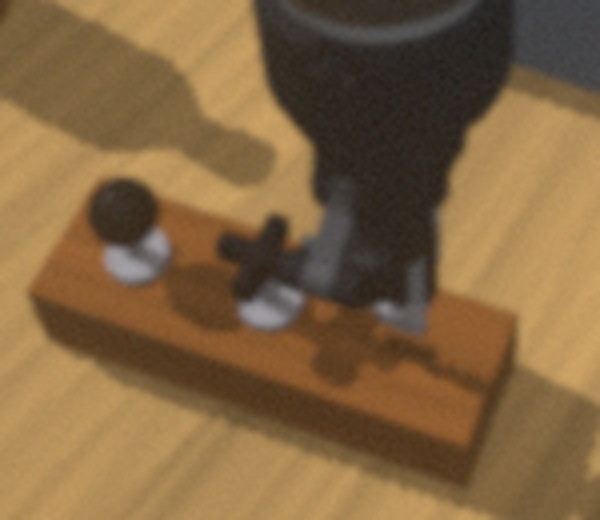

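```bash
python3 -m handwheel '[{"dx":0.04,"dy":-0.02,"dz":0.3,"ax":0,"ay":0,"az":0.008},{"dx":0,"dy":0,"dz":0.25,"ax":0,"ay":0,"az":0},{"dx":0,"dy":0,"dz":0,"ax":0,"ay":0,"az":0},{"dx":0,"dy":0,"dz":0,"ax":0,"ay":0,"az":0},{"dx":0,"dy":0,"dz":0,"ax":0,"ay":0,"az":0}]'
python3 - <<'E'
from workcell import bot
from h import *
o=bot.get_obs(); delta(o,[.4610,.1566,.0696],np.radians(104.13))
E
```

```text
clock: 28.5
eef_pos: [0.4603, 0.1566, 0.0993]
tool_rot: [-0.123, 0.992, 0.0, -0.0]
ft_force: [1.3, -1.1, 0.1]
grip_width: 0.0076
pos [0.4603 0.1566 0.0993] yang deg 104.15 tilt [-1.e-04 -0.e+00 -1.e+00]
tool shift units [-0.027 -0.008  1.187]
az units 0.003
```

```bash
python3 -m handwheel '[{"dx":-0.027,"dy":-0.008,"dz":0.1,"ax":0,"ay":0,"az":0},{"dx":0,"dy":0,"dz":0.08,"ax":0,"ay":0,"az":0},{"dx":0,"dy":0,"dz":0.08,"ax":0,"ay":0,"az":0},{"dx":0,"dy":0,"dz":0.08,"ax":0,"ay":0,"az":0},{"dx":0,"dy":0,"dz":0,"ax":0,"ay":0,"az":0}]'
python3 - <<'E'
from workcell import bot
from h import *
o=bot.get_obs(); print(o["ft_force"]);delta(o,[.4610,.1566,.0696],np.radians(104.13))
E
```

```text
clock: 29.0
eef_pos: [0.4607, 0.1565, 0.0904]
tool_rot: [-0.123, 0.992, -0.0, -0.0]
ft_force: [-0.4, 0.5, 0.2]
grip_width: 0.0073
[-0.41989996  0.48257269  0.18675086]
pos [0.4607 0.1565 0.0904] yang deg 104.15 tilt [-6.e-04 -2.e-04 -1.e+00]
tool shift units [-0.013  0.002  0.834]
az units 0.003
```

Tip is 5 mm into the socket with no force; continue down.

```bash
python3 -m handwheel '[{"dx":-0.01,"dy":0,"dz":0.12,"ax":0,"ay":0,"az":0},{"dx":0,"dy":0,"dz":0.12,"ax":0,"ay":0,"az":0},{"dx":0,"dy":0,"dz":0.12,"ax":0,"ay":0,"az":0},{"dx":0,"dy":0,"dz":0.12,"ax":0,"ay":0,"az":0},{"dx":0,"dy":0,"dz":0.12,"ax":0,"ay":0,"az":0},{"dx":0,"dy":0,"dz":0.1,"ax":0,"ay":0,"az":0},{"dx":0,"dy":0,"dz":0.06,"ax":0,"ay":0,"az":0},{"dx":0,"dy":0,"dz":0,"ax":0,"ay":0,"az":0},{"dx":0,"dy":0,"dz":0,"ax":0,"ay":0,"az":0}]'
python3 - <<'E'
from workcell import bot
from h import *
o=bot.get_obs(); print(o["ft_force"]);delta(o,[.4610,.1566,.0696],np.radians(104.13))
E
```

```text
clock: 29.9
eef_pos: [0.4612, 0.1567, 0.0718]
tool_rot: [-0.123, 0.992, 0.0, 0.0]
ft_force: [-0.6, -0.3, -1.3]
grip_width: 0.0074
[-0.64313349 -0.34380055 -1.33654121]
pos [0.4612 0.1567 0.0718] yang deg 104.16 tilt [ 0.e+00  1.e-04 -1.e+00]
tool shift units [ 0.009 -0.001  0.089]
az units 0.003
```

```bash
python3 -m handwheel '[{"dx":0.008,"dy":0,"dz":0.04,"ax":0,"ay":0,"az":0},{"dx":0,"dy":0,"dz":0.03,"ax":0,"ay":0,"az":0},{"dx":0,"dy":0,"dz":0,"ax":0,"ay":0,"az":0}]'
python3 -m handwheel '[{"dx":0,"dy":0,"dz":0.02,"ax":0,"ay":0,"az":0},{"dx":0,"dy":0,"dz":0,"ax":0,"ay":0,"az":0},{"dx":0,"dy":0,"dz":0,"ax":0,"ay":0,"az":0}]'
```

```text
clock: 30.2
eef_pos: [0.4609, 0.1565, 0.07]
tool_rot: [-0.123, 0.992, -0.0, -0.0]
ft_force: [0.4, 0.2, -0.8]
grip_width: 0.0074
clock: 30.5
eef_pos: [0.461, 0.1566, 0.0696]
tool_rot: [-0.123, 0.992, 0.0, 0.0]
ft_force: [-0.4, -1.1, -0.8]
grip_width: 0.0073
```

```bash
python3 -m handwheel '[{"dx":0,"dy":0,"dz":0,"ax":0,"ay":0,"az":0},{"dx":0,"dy":0,"dz":0,"ax":0,"ay":0,"az":0},{"dx":0,"dy":0,"dz":0,"ax":0,"ay":0,"az":0},{"dx":0,"dy":0,"dz":0,"ax":0,"ay":0,"az":0},{"dx":0,"dy":0,"dz":0,"ax":0,"ay":0,"az":0},{"dx":0,"dy":0,"dz":0,"ax":0,"ay":0,"az":0},{"dx":0,"dy":0,"dz":0,"ax":0,"ay":0,"az":0},{"dx":0,"dy":0,"dz":0,"ax":0,"ay":0,"az":0}]' 0.3
python3 -m handwheel '[{"dx":0,"dy":0,"dz":-0.4,"ax":0,"ay":0,"az":0},{"dx":0,"dy":0,"dz":-0.8,"ax":0,"ay":0,"az":0},{"dx":0,"dy":0,"dz":-0.8,"ax":0,"ay":0,"az":0},{"dx":0,"dy":0,"dz":-0.6,"ax":0,"ay":0,"az":0},{"dx":0,"dy":0,"dz":-0.6,"ax":0,"ay":0,"az":0},{"dx":0,"dy":0,"dz":0,"ax":0,"ay":0,"az":0},{"dx":0,"dy":0,"dz":0,"ax":0,"ay":0,"az":0},{"dx":0,"dy":0,"dz":0,"ax":0,"ay":0,"az":0}]' 1
python3 - <<'E'
from workcell import bot
from h import *
import pickle
p=bot.camera("wrist");s=bot.camera("side");t=bot.camera("top");pickle.dump((p,s,t),open("n.pkl","wb"))
cv2.imwrite("pics/np.png",cv2.resize(p["img"][145:245,200:300,::-1],None,fx=6,fy=6,interpolation=cv2.INTER_CUBIC))
cv2.imwrite("pics/ns.png",s["img"][:,:,::-1])
cv2.imwrite("pics/nt.png",cv2.resize(t["img"][120:260,170:440,::-1],None,fx=2.9,fy=2.9,interpolation=cv2.INTER_CUBIC))
delta(bot.get_obs(),[.4,.134,.25],np.radians(104.0))
E
```

```text
clock: 31.3
eef_pos: [0.461, 0.1566, 0.0695]
tool_rot: [-0.123, 0.992, 0.0, -0.0]
ft_force: [-0.2, 0.5, -0.5]
grip_width: 0.0554
clock: 32.1
eef_pos: [0.4604, 0.1564, 0.1489]
tool_rot: [-0.123, 0.992, -0.0, -0.001]
ft_force: [-0.1, 0.4, -0.8]
grip_width: 0.0853
pos [0.4604 0.1564 0.1487] yang deg 104.15 tilt [-1.7e-03 -6.0e-04 -1.0e+00]
tool shift units [ 2.569 -0.277 -4.047]
az units 0.017
```

View pics/np.png

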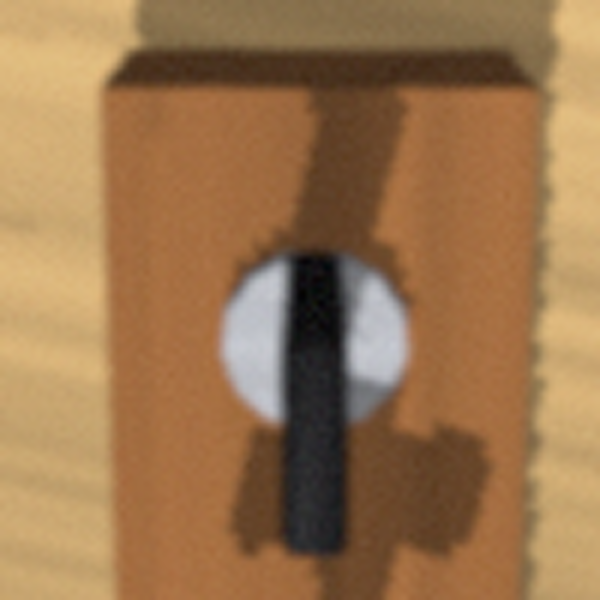

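View pics/ns.png

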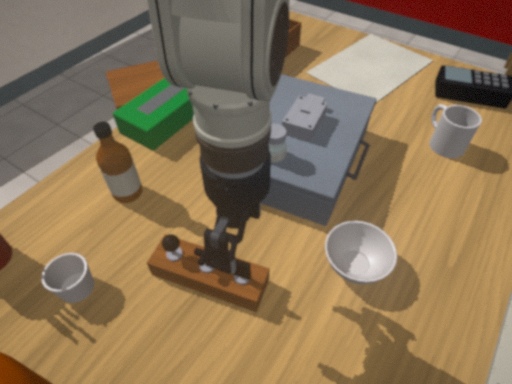

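View pics/nt.png

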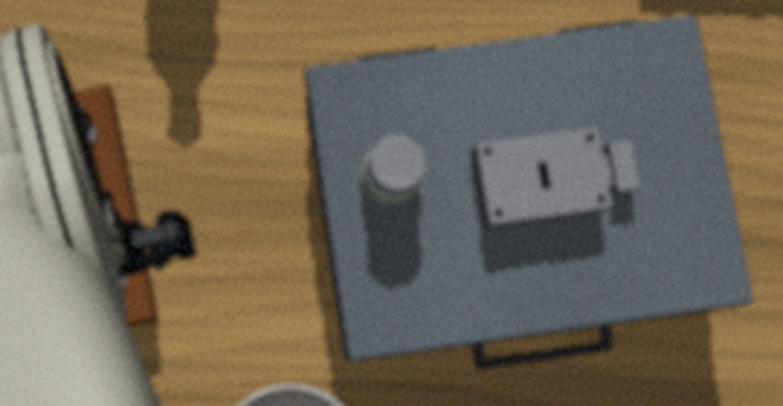

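```bash
python3 -m handwheel '[{"dx":0,"dy":0,"dz":-0.8,"ax":0,"ay":0,"az":0},{"dx":0.5,"dy":0,"dz":-0.9,"ax":0,"ay":0,"az":0},{"dx":0.9,"dy":-0.1,"dz":-0.9,"ax":0,"ay":0,"az":0},{"dx":0.9,"dy":-0.1,"dz":-0.9,"ax":0,"ay":0,"az":0},{"dx":0.3,"dy":0,"dz":-0.5,"ax":0,"ay":0,"az":0},{"dx":0,"dy":0,"dz":0,"ax":0,"ay":0,"az":0},{"dx":0,"dy":0,"dz":0,"ax":0,"ay":0,"az":0},{"dx":0,"dy":0,"dz":0,"ax":0,"ay":0,"az":0}]'
python3 - <<'E'
from workcell import bot
from h import *
import pickle
p=bot.camera("wrist");s=bot.camera("side")
k=bot.trace("key_head",p);ks=bot.trace("key_head",s)
print([(x["confidence"],np.round(x["rect"],1)) for x in k],[(x["confidence"],np.round(x["rect"],1)) for x in ks])
t0,s0,_,_=pickle.load(open("a.pkl","rb"))
a=cv2.resize(s0["img"][215:315,140:280,::-1],None,fx=4,fy=4,interpolation=cv2.INTER_CUBIC)
b=cv2.resize(s["img"][215:315,140:280,::-1],None,fx=4,fy=4,interpolation=cv2.INTER_CUBIC)
cv2.imwrite("pics/os.png",np.vstack([a[:300],b[:300]]))
cv2.imwrite("pics/op.png",cv2.resize(p["img"][180:280,200:316,::-1],None,fx=6,fy=6,interpolation=cv2.INTER_CUBIC))
P,_,_=pickle.load(open("n.pkl","rb"))
f=lambda x,y:((x+.5)/6-.5+200,(y+.5)/6-.5+145)
print("now head top",onz(P,f(315,447),.086),"collar",onz(P,f(315,339),.044),"far end",onz(P,f(315,553),.086))
pickle.dump((p,s),open("o.pkl","wb")); delta(bot.get_obs(),[.4,.134,.25])
E
```

```text
clock: 33.05
eef_pos: [0.3992, 0.1358, 0.2484]
tool_rot: [-0.123, 0.992, -0.0, -0.001]
ft_force: [-0.5, -0.1, 0.0]
grip_width: 0.0855
[(0.69, array([256.3, 236.1,  23.8,  39. ]))] [(0.81, array([242.8, 270.8,  20.3,  23.1]))]
now head top [0.4618175  0.15632261 0.086     ] collar [0.46198771 0.1564116  0.044     ] far end [0.4747744  0.15957245 0.086     ]
pos [0.3992 0.1358 0.2486] yang deg 104.15 tilt [-1.7e-03 -6.0e-04 -1.0e+00]
tool shift units [-0.015 -0.078 -0.054]
```

View pics/os.png

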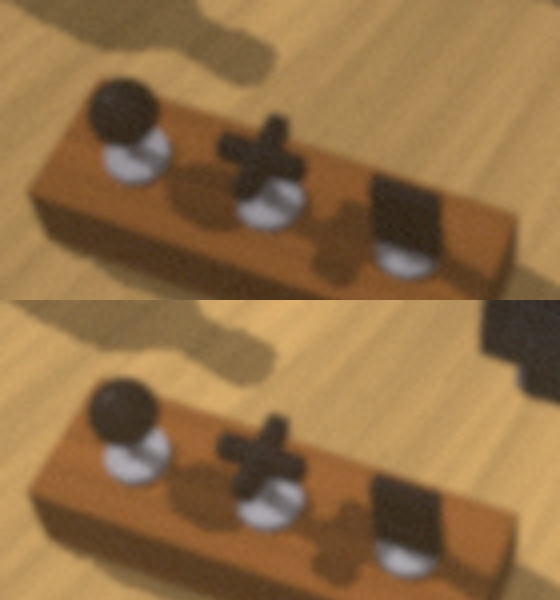

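View pics/op.png

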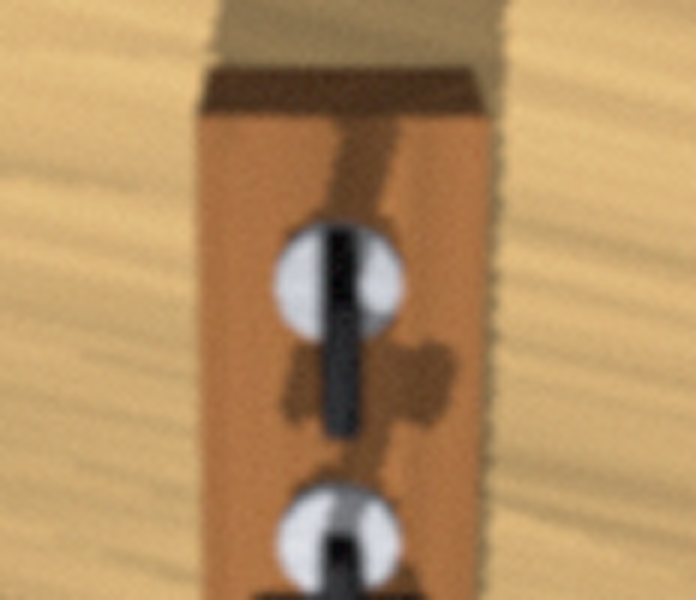

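```bash
python3 -c "
from workcell import bot
print(bot.job_done()); o=bot.get_obs(); print(o['clock'],o['ft_force'])"
```

```text
the job is handed in; nothing more can be done
None
the job is handed in; nothing more can be done
```

I locked the chest and handed the job in at about 33 s of the 72 s. No verdict was reported.

- **Insertion:** The flat-headed key went fully home in the keyhole I found in the camera images. Wrist forces stayed at about 2 N or less.
- **Turning:** I turned it clockwise until the torque jumped from 0.08 to about 0.25 N m, which I took as the stop. The hand had then turned 1.55 rad. The excess over 1.4 rad fits the play in the barrel plus a little give in the grip.
- **Drawing out:** I turned it back slightly past home and drew it out with no resistance. It then went back into its own socket without force.

**Last checks:**
- **Bolt:** The wrist picture after the key came out shows the bolt bridging the gap into the keeper. I did not measure its throw.
- **Barrel:** The keyhole looks empty with its slot aligned. I inferred the barrel angle from the hand's turn rather than reading it directly.
- **Key:** The side picture of the stand looks the same as at the start. The wrist camera puts the head within about 1 mm of its first position, upright, with its collar on the block.
- **Surroundings:** The two other keys look unmoved and the spice jar looks where it was. I did not measure the rest of the tableware. The gripper is open and well clear of the stand.
- **Disagreement:** The network's side-view box for the key head shifted by about 1.6 pixels in each direction from the start. I put this down to its noise, because the pictures themselves match.

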